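Lock the filler's volume spindle with its locknut

ROBOT

A 7-joint arm with a two-finger parallel gripper is mounted at the origin on the work surface. World frame = base frame: x ahead of the robot, y to its left, z up, the work surface at z = 0. Lengths are in mm, angles in rad, forces in N, time in s.
With the tool pointing down it reaches from about 400 to 875 mm from the base axis. Payload 4.4 kg.
Tool frame: the origin (TCP) lies on the centre line of the jaws, within the pads' length; the fingertips stand 25 mm ahead of it and the grasp point (between the pads) lies 6 mm ahead of it; z points along the fingers, x is the direction in which the jaws open and shut, and the axes are right-handed (so a half turn about z gives the same grasp; the last joint's range is limited). The gripper opens to 85 mm and grips with 20 to 120 N. Pads are 22 mm wide; open, the fingers measure 114 mm over their backs; the gripper's body (76 mm by 85 mm) begins 54 mm behind the grasp point. The pads swing forward as they close: fully open they stand 13 mm farther back than shut.
Start: joints at [1.255, 0.628, 0.038, 1.517, -0.027, 0.996, -0.02], TCP at [160.713, -629.832, 256.313] pointing down, gripper open.
Joint ranges: [-3.06, 3.06], [-0.37, 2.12], [-1.25, 1.32], [0.18, 2.47], [-1.1, 4.24], [0.23, 1.98], [-2.94, 2.94]. Speed limits (rad/s): [2.57, 2.57, 3.14, 3.14, 3.14, 3.14, 3.14].

INTERFACE

Orientations are given as [roll, pitch, yaw] about the fixed x, y, z axes, in that order (R = Rz(yaw) Ry(pitch) Rx(roll)).
In Python, from cell import ctrl, cams gives the robot as it stands. The module is installed in compiled form; this text tells all that it offers.
- The arm moves only by the tool step_arm, never from a script. Its arguments are lists of equal length, an entry for each row: "linear": the shift along the tool's x, y, z in mm, a list of three; "yaw": the turn about the tool's z in rad; "gripper": the opening, from -1 (shut) to 1 (fully open). A call has 1 to 8 rows; each row is the pose to reach, as a shift and turn from the pose commanded when the call began, along the tool's axes at that moment; what a row does not reach only later rows make up. A row lasts 1/12 s, in which the tool goes at most 41.7 mm and 7.16 degrees, less where a joint would pass 70% of its speed; a pose out of reach is approached as far as the arm can. A call with a gripper value outside its range is refused whole. The fingers move at their own pace and stop on an object; the grip force is fixed at half the most. Time passes only in rows, so rows that repeat a pose let the fingers close. It gives the time, the measured TCP pose, the force and the opening at its end, in the units of the state.
- ctrl.read_state(): the state, without advancing time (a new reading comes with each control period).
- cams.get_image(name): name is "scene" or "top" or "wrist"; returns a dict with "frame" (480x640x3 uint8, red, green, blue), "depth" (480x640 float32, mm along the optical axis (not along the pixel's ray), 0 where there is no reading), "intrinsics" (3x3 intrinsics, pixels), "k1" (the pictures are not rectified: a ray, as slopes to the right and down, at radius r is drawn at 1 + k1 r^2 times it, then the intrinsics apply), "cam_to_world" (4x4, takes a point from camera to world coordinates). Camera axes: x right, y down, z forward; pixel columns grow to the right and rows downward; lengths in mm; the calibration is good to about 2 mm. A picture is of the moment at which its call begins.
- ctrl.finish_job(): hands the job in, once; it reports no verdict.
Trained networks look in the newest picture that a camera, given by its name, has taken for a name from the list of things; names that differ only in an ending like _2 or _b are one class to them, and where a whole thing is asked for, a point or a joint stands for the part that bears it (a point fixed in the world has none). Each returns a list of dicts, best first, with "conf" (0 to 1); they miss things now and then, are a little off and sometimes report something else, mostly with a low value. They report only what shows in the picture. A call takes as long as a camera call. They do not tell look-alikes from the thing itself.
- cams.regions_of(camera, name): "pixels" (480x640 bool, what is visible of it) and "pixel" ([column, row] in pixels, amid what is visible of it).
The state is a dict: "clock": time; "qpos": joint angles; "qd": joint speeds; "tau": joint torques, N m; "eef_pos": TCP position; "tool_rot": TCP orientation; "force": force on the tool from outside, world axes, zero at the start; "torque": the same for the moment, N m; "width": finger opening in mm.
Only numpy, scipy, OpenCV 4.12 (cv2) and the standard library are available. Lean on these libraries where they do the work, as an engineer would, in place of code of your own. Each camera call takes 0.05 s, during which the arm holds its last target.

TASK

Lock the volume setting of the bottle filler: take the keyhole plate from its tray, lower it over the two screw heads and slide it along until it stops, so that its jaw holds the square of the spindle still, then turn the locknut clockwise until it is tight. The spindle must not turn from its setting. Afterwards slide the plate back, lift it off and lay it flat in its tray bay again, leaving the vial, jar and beaker where they stand.

Things in the scene. Friction and masses are not known exactly. Their poses are not given: they have to be found in the camera images.
- unit: Fixed volume-setting unit of the bottle filler: aluminium base plate 280 x 110 mm, 14 mm thick. Origin at bench level, x along the long side. The vertical spindle's axis is at x = +35 mm, y = 0; two round-headed screws stand at x = -33 and -100 mm, y = 0. A grey block with a glass barrel, 70 mm high over the bench, is at x = +91 to +125 mm. The plate slides on the base top towards +x to lock.
- screw (a point): Top of the head of the screw nearer the spindle, 25 mm above the bench (unit x = -33 mm), axes the unit's; the other, alike, is 67 mm from it towards -x. Head 16 mm in diameter, shank 7 mm, gap under the head 6.7 mm.
- unit_home (a point): Point on the base top (14 mm above the bench), 60 mm before the spindle's axis (unit x = -25 mm), axes the unit's: plate_base is here, axes parallel, when the plate is home; it stops at most 2 mm farther. The plate goes on and off over the screw heads with plate_base 36 mm before it (x = -36 mm).
- spindle (a joint): Turn of the spindle (the inner part), rad, clockwise from above positive; 0 is its setting, flats and the dark line on top along the unit's x. It turns easily (0.04 N m) and stays where left; it starts within 0.04 of 0 and has 0.1 of play in the jaw. Steel square 30 x 30 mm (corners cut by 2 mm) from 14 to 30 mm above the bench, for the jaw; above it the locknut; above that a 17 mm stem to 74 mm.
- locknut (a joint): Turn of the locknut relative to the spindle, rad, clockwise from above (tightening) positive; free from 0 to 1.6, tight against its stop at 1.6. It starts between 0.2 and 0.8 and drags on the spindle with 0.2 N m, so that an unheld spindle turns with it.
- nut_mid (a point): Centre of the locknut, a dark steel hexagon 30 mm across flats, 26 mm tall, from 31 to 57 mm above the bench; the point turns with the nut, with z up, and two opposite flats face along its y axis, the others at 60 degrees.
- plate_grip (a point): Centre of the upright grip block of the loose steel keyhole plate (0.28 kg): 10 mm thick along the plate's x, 44 mm along its y, 40 mm tall, standing on the plate's top face. This point is 25 mm above the plate's underside, at plate x = -21 mm, y = 0. The axes are the plate's.
- plate_base (a point): Point on the plate's underside, axes the plate's: x towards its open jaw, z up. Plate 5 mm thick, 60 mm wide, from x = -88 to +74 mm. Jaw: slot 32 mm wide, open to +x, floor at x = +43 mm, mouth flared. Two keyholes on y = 0: wide ends 21 mm across at x = +28 and -39 mm, each with an 11 mm slot running 36 mm towards -x. It starts lying in the tray bay.
- tray_bay (a point): Middle of the floor of the plate's bay in the fixed grey tray; the floor is 4 mm above the bench, the rims 14 mm. The bay is 197 mm along x, 108 mm along y; a second compartment with spare nuts is beyond it at +x. plate_base starts within about 10 mm of x = +9 mm, y = 0, the plate's x within 0.08 rad of the bay's.
- vial: Small capped vial, 26 mm in diameter, 55 mm tall, origin at the centre of its underside; leave it alone.
- beaker: Glass beaker 70 mm wide, 90 mm tall, origin under its centre; leave it alone.
- jar: Amber jar 56 mm wide, 70 mm tall, origin under its centre; leave it alone.
Not all that is in view belongs to the job. Leave any orange or purple look-alike of the part that bears plate_grip alone.

How it is judged (in metres and radians):
On the way, in this order (a step that is already met when the one before it is completed fails the run):
1. the plate lies flat on the base, over both screw heads, not yet slid home (z of plate_base in the frame of unit_home between -0.003 and 0.003 m and x of plate_base in the frame of unit_home between -0.043 and -0.01 m and y of plate_base in the frame of unit_home between -0.006 and 0.006 m and angle between the x axis of plate_base and the x axis of unit_home, either way round below 0.12 rad), for 0.1 s.
2. the plate is slid home (within 6 mm), its jaw on the spindle's square (z of plate_base in the frame of unit_home below 0.003 m and x of plate_base in the frame of unit_home above -0.006 m and horizontal distance between plate_base and unit_home below 0.008 m), for 0.2 s.
3. the locknut is tight while the plate is home and holds the spindle at its setting (value of joint locknut above 1.45 rad and value of joint spindle between -0.22 and 0.22 rad and horizontal distance between plate_base and unit_home below 0.01 m), for 0.2 s.
At the end, for the whole second after the job is handed in: The locknut is tight (within 0.15 rad of its stop), the spindle stands within 0.22 rad (about 12 degrees) of its setting, and the plate lies flat and at rest on the floor of its tray bay (not on a rim), released (value of joint locknut above 1.45 rad and value of joint spindle between -0.22 and 0.22 rad and x of plate_base in the frame of tray_bay between -0.045 and 0.045 m and y of plate_base in the frame of tray_bay between -0.04 and 0.04 m and z of plate_base in the frame of tray_bay below 0.004 m and angle between plate_base's own z axis and vertical below 0.06 rad and linear speed of plate below 0.02 m/s); the robot touches nothing.
It fails at once if the spindle is turned more than 0.35 rad from its setting (value of joint spindle above 0.35 rad or value of joint spindle below -0.35 rad).
It fails at once if the jar, vial or beaker is shifted more than 30 mm or upset (distance of any of vial, beaker, jar from where it was at the start of the episode above 0.03 m or angle between any of vial, beaker, jar's own z axis and vertical above 0.5 rad).
It also fails if it takes over 72 s, if anything falls off the work surface, if the arm or the gripper's body presses on something with over 40 N, if the wrist force passes 120 N, or if a joint passes its speed limit or range.

## Working session

There is one attempt and no reset: what is moved stays moved. The work goes in short steps, Python scripts to look and compute and a tool call to move; the robot and the scene stay as the last step left them, time stands still between calls to the robot, and variables do not carry over. Pictures are saved under pics/ and viewed, and the job is handed in when it is done.

Besides the shell and the picture viewer there is one more tool, called after ">>>" as name(argument=value, ...), one argument or row to a line, values as JSON. step_arm: Moves the arm, as the interface text tells. Its arguments: {"type":"object","properties":{"linear":{"type":"array"},"yaw":{"type":"array"},"gripper":{"type":"array"}},"required":["linear","yaw","gripper"]}

```bash
mkdir -p pics; cat > h.py <<'E'
import numpy as np, cv2
from cell import ctrl, cams
np.set_printoptions(precision=3,suppress=True)
def shot(n,fn):
    im=cams.get_image(n)
    cv2.imwrite('pics/'+fn,im['frame'][:,:,::-1].copy())
    np.savez('pics/'+fn[:-4]+'.npz',**{k:im[k] for k in im})
    return im
def ray(im,uv):
    K=np.array(im['intrinsics'],float); k1=float(im['k1'])
    uv=np.atleast_2d(np.array(uv,float))
    d=np.c_[(uv[:,0]-K[0,2])/K[0,0],(uv[:,1]-K[1,2])/K[1,1]]
    p=d.copy()
    for _ in range(20): p=d/(1+k1*(p**2).sum(1,keepdims=True))
    return np.c_[p,np.ones(len(p))]
def at_z(im,uv,z):
    T=np.array(im['cam_to_world']); r=ray(im,uv)@T[:3,:3].T; o=T[:3,3]
    return o+r*((z-o[2])/r[:,2])[:,None]
def dep(im,uv):
    T=np.array(im['cam_to_world']); uv=np.atleast_2d(uv); r=ray(im,uv)
    d=np.array(im['depth'])[uv[:,1].astype(int),uv[:,0].astype(int)]
    return (r*d[:,None])@T[:3,:3].T+T[:3,3]
def proj(im,P):
    T=np.array(im['cam_to_world']);K=np.array(im['intrinsics'],float);k1=float(im['k1'])
    c=(np.atleast_2d(P)-T[:3,3])@T[:3,:3]; s=c[:,:2]/c[:,2:]
    s=s*(1+k1*(s**2).sum(1,keepdims=True))
    return np.c_[s[:,0]*K[0,0]+K[0,2],s[:,1]*K[1,1]+K[1,2]]
E
python3 - <<'E'
from h import *
for n in('scene','top','wrist'):
    im=shot(n,n+'0.png'); print(n,np.array(im['cam_to_world']),np.array(im['intrinsics']).ravel(),im['k1'])
s=ctrl.read_state();print(s)
E
```

```text
scene [[   0.206    0.678   -0.705 1091.73 ]
 [   0.979   -0.131    0.159 -145.128]
 [   0.015   -0.723   -0.691  634.839]
 [   0.       0.       0.       1.   ]] [489.281   0.    320.753   0.    489.281 240.931   0.      0.      1.   ] 0.014209489049832078
top [[   0.018   -0.993    0.117  424.341]
 [  -1.      -0.015    0.02    -7.254]
 [  -0.018   -0.118   -0.993 1007.741]
 [   0.       0.       0.       1.   ]] [481.941   0.    316.741   0.    481.941 233.947   0.      0.      1.   ] -0.06422900409358147
wrist [[   0.249   -0.925   -0.286  232.34 ]
 [  -0.969   -0.239   -0.071 -612.005]
 [  -0.003    0.294   -0.956  373.905]
 [   0.       0.       0.       1.   ]] [410.986   0.    309.319   0.    410.986 238.833   0.      0.      1.   ] -0.01624000123702576
{'clock': 0.15, 'qpos': array([ 1.255,  0.629,  0.038,  1.518, -0.027,  0.996, -0.02 ]), 'qd': array([-0.001, -0.002,  0.002, -0.003, -0.001, -0.   ,  0.001]), 'tau': array([  0.002, -56.379,   1.228, -19.365,   0.011,   0.007,  -0.   ]), 'eef_pos': array([ 160.658, -629.382,  255.589]), 'tool_rot': array([-3.142,  0.001, -1.321]), 'force': array([0.692, 0.175, 0.639]), 'torque': array([-0.015,  0.019, -0.019]), 'width': 85.47203714208887}
```

View pics/scene0.png

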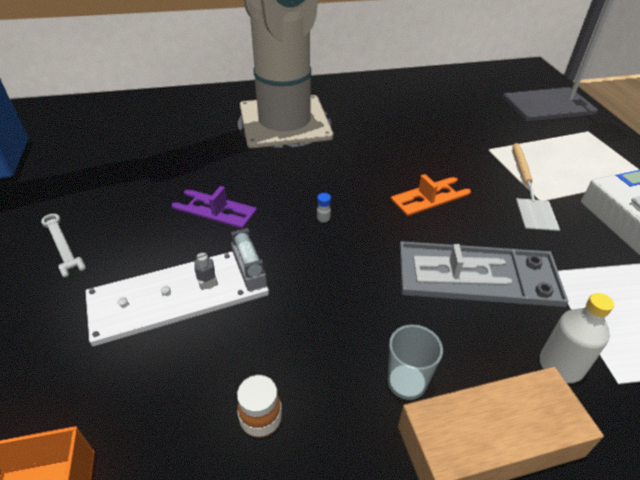

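View pics/top0.png

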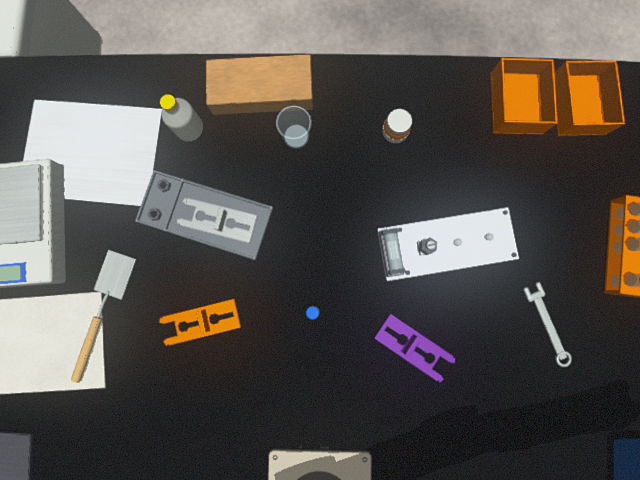

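View pics/wrist0.png

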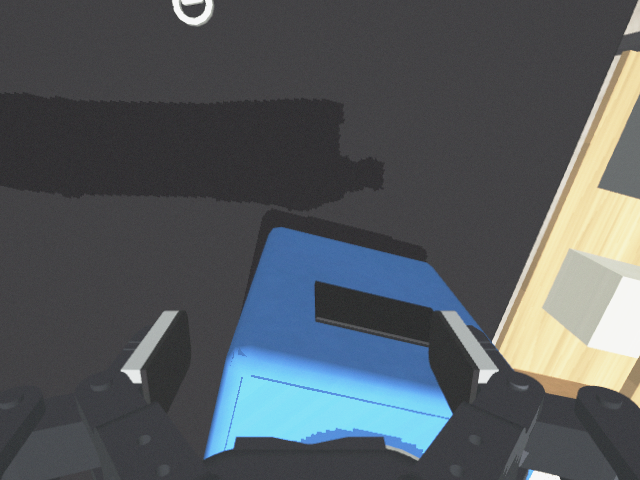

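```bash
python3 - <<'E'
from h import *
im=cv2.imread('pics/top0.png')
a=cv2.resize(im[165:265,130:280],None,fx=5,fy=5,interpolation=cv2.INTER_CUBIC);cv2.imwrite('pics/a.png',a)
b=cv2.resize(im[200:285,370:525],None,fx=5,fy=5,interpolation=cv2.INTER_CUBIC);cv2.imwrite('pics/b.png',b)
E
```

```text
(no output)
```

View pics/a.png

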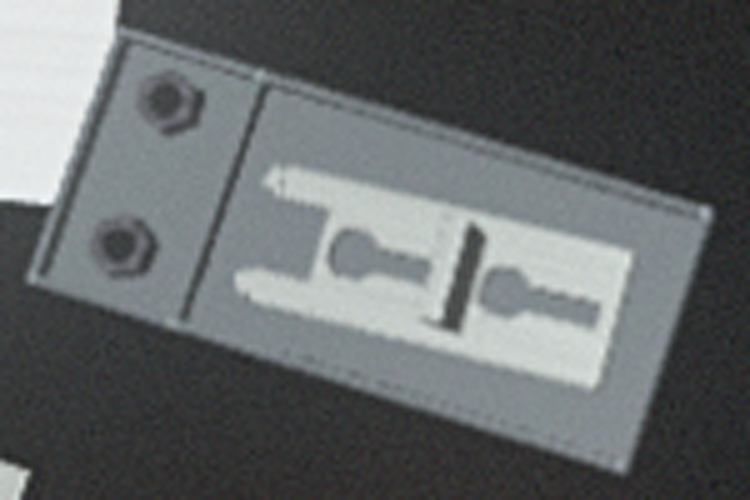

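View pics/b.png

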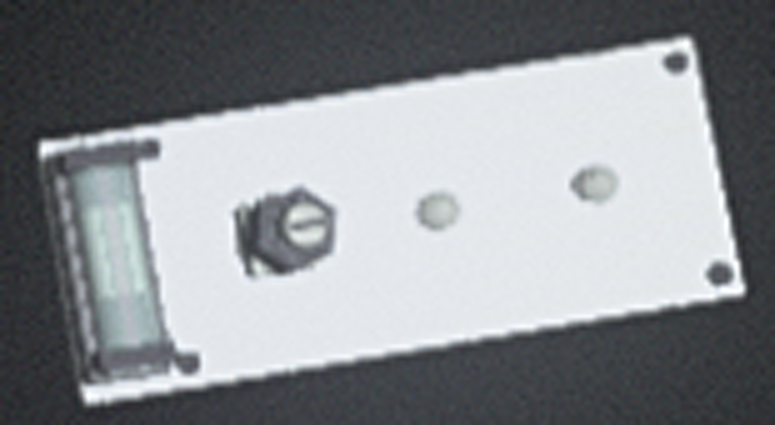

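```bash
cat >> h.py <<'E'
def load(fn): return dict(np.load('pics/'+fn))
def fit(P,Q):  # model P(2d)->world Q(2d)
    P=np.array(P,float);Q=np.array(Q,float)[:,:2];p=P.mean(0);q=Q.mean(0)
    H=(P-p).T@(Q-q);th=np.arctan2(H[0,1]-H[1,0],H[0,0]+H[1,1])
    R=np.array([[np.cos(th),-np.sin(th)],[np.sin(th),np.cos(th)]]);t=q-R@p
    return R,t,th,(P@R.T+t-Q)
E
python3 - <<'E'
from h import *
im=load('top0.npz')
A=lambda l:np.array(l,float)/5+[130-.4,165-.4]
B=lambda l:np.array(l,float)/5+[370-.4,200-.4]
w=at_z(im,A([(632,252),(597,388)]),9)
# keyholes wide centres
w2=at_z(im,A([(352,254),(503,290)]),9)
R,t,th,r=fit([(-88,-30),(-88,30),(28,0),(-39,0)],np.r_[w,w2]);print('plate',t,th);print(r);print('grip',R@[-21,0]+t)
w=at_z(im,A([(712,210),(628,470),(265,75),(182,320)]),14);print(w)
d=w[:2].mean(0)-w[2:].mean(0);print('bay c',w.mean(0),np.linalg.norm(d),np.arctan2(-d[1],-d[0]))
w=at_z(im,B([(690,38),(745,292),(40,142),(85,402)]),14)
s=at_z(im,B([(440,209),(598,183)]),25)
tp=at_z(im,B([(305,226)]),74)
R,t,th,r=fit([(-140,-55),(-140,55),(140,-55),(140,55)],w);print('unit',t,th);print(r)
print('screws',s,R@[-33,0]+t,R@[-100,0]+t);print(tp,R@[35,0]+t,'home',R@[-25,0]+t)
R,t,th,r=fit([(-33,0),(-100,0),(35,0)],np.r_[s,tp]);print('unit2',t,th);print(r)
# depth checks
for p,n in((A([(450,215)]),'plate'),(A([(600,200)]),'tray'),(B([(360,280)]),'base')):
  print(n,dep(im,p))
s=ctrl.read_state();print(s['eef_pos'],s['tool_rot'])
E
```

```text
plate [571.753 233.07 ] 1.342100459192621
[[ 0.577 -0.516]
 [-0.136  0.261]
 [ 0.154  0.264]
 [-0.596 -0.009]]
grip [566.993 212.617]
[[597.95  107.253  14.   ]
 [488.307 139.043  14.   ]
 [653.729 299.997  14.   ]
 [548.119 329.933  14.   ]]
bay c [572.026 219.056  14.   ] 200.33488583759325 1.2781410849399446
unit [ 526.791 -260.034] 1.747474265459731
[[ 1.172 -1.28 ]
 [-0.702 -0.602]
 [ 0.245  1.191]
 [-0.715  0.692]]
screws [[ 529.471 -276.885   25.   ]
 [ 541.211 -342.528   25.   ]] [ 532.591 -292.52 ] [ 544.367 -358.477]
[[ 516.777 -210.561   74.   ]] [ 520.64  -225.578] home [ 531.185 -284.644]
unit2 [ 523.205 -244.537] 1.7538884954467566
[[-0.257 -0.101]
 [ 0.201 -0.338]
 [ 0.056  0.439]]
plate [[595.156 218.899   9.24 ]]
tray [[603.126 155.992   5.263]]
base [[ 500.71  -246.399   13.245]]
[ 160.658 -629.382  255.589] [-3.142  0.001 -1.321]
```

>>> step_arm(
  linear=[
    [-21,-34,0],
    [-43,-68,0],
    [-64,-102,0],
    [-86,-136,0],
    [-107,-170,0],
    [-128,-205,0],
    [-150,-240,0],
    [-171,-275,0],
  ],
  yaw=[0,0,0,0,0,0,0,0],
  gripper=[0,0,0,0,0,0,0,0],
)

```text
clock: 0.82
eef_pos: [385.8, -394.3, 256.2]
tool_rot: [3.141, 0.0, -1.321]
force: [1.0, -0.1, 0.4]
width: 42.4
```

>>> step_arm(
  linear=[
    [-19,-34,0],
    [-38,-68,0],
    [-57,-102,0],
    [-77,-136,0],
    [-97,-169,0],
    [-97,-169,0],
  ],
  yaw=[0,0.07,0.07,0.07,0.07,0.07],
  gripper=[0,0,0,0,0,0],
)

```text
clock: 1.32
eef_pos: [531.5, -251.1, 256.0]
tool_rot: [-3.136, 0.005, -1.378]
force: [2.0, 1.5, -0.6]
width: 42.9
```

```bash
python3 - <<'E'
from h import *
im=shot('wrist','w1.png');s=ctrl.read_state();print(s['eef_pos'],s['tool_rot'],s['qpos'],s['width'])
E
```

```text
[ 528.242 -255.01   255.845] [-3.14   0.002 -1.382] [ 0.38   0.536  0.036  1.702 -0.028  0.904 -0.953] 42.692636610257104
```

View pics/w1.png

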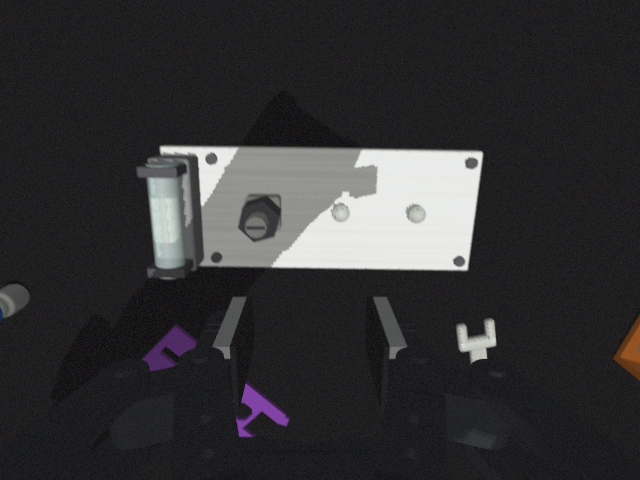

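```bash
python3 - <<'E'
from h import *
im=shot('wrist','w2.png');s=ctrl.read_state();print(s['eef_pos'],s['tool_rot'],s['qd'])
f=im['frame'][:,:,::-1]
b=cv2.resize(f[135:285,140:500],None,fx=2.2,fy=2.2,interpolation=cv2.INTER_CUBIC);cv2.imwrite('pics/b2.png',b)
b=cv2.resize(f[170:260,210:300],None,fx=6,fy=6,interpolation=cv2.INTER_CUBIC);b=cv2.convertScaleAbs(b,alpha=1.8);cv2.imwrite('pics/b3.png',b)
for n in('locknut','screw','unit','vial','jar','beaker'):
  for c in('top','wrist'):
    print(n,c,[(round(d['conf'],2),np.round(d['pixel'],1)) for d in cams.regions_of(c,n)][:3])
E
```

```text
[ 525.9   -258.134  255.857] [ 3.141  0.001 -1.386] [ 0.052 -0.01   0.051  0.019  0.015  0.002  0.004]
locknut top [(0.67, array([425.5, 246.3]))]
locknut wrist [(0.66, array([259.2, 206.6]))]
screw top [(0.7, array([445.9, 244.4]))]
screw wrist [(0.73, array([304. , 202.3]))]
unit top [(0.85, array([450. , 244.6]))]
unit wrist [(0.69, array([306.7, 199.7]))]
vial top []
vial wrist [(0.92, array([ 10.4, 290.7])), (0.34, array([255.4, 209.4]))]
jar top [(0.82, array([397.6, 125.4])), (0.64, array([445.9, 242.7]))]
jar wrist [(0.57, array([305.9, 203. ]))]
beaker top [(0.95, array([289.3, 125.2]))]
beaker wrist []
```

View pics/b2.png

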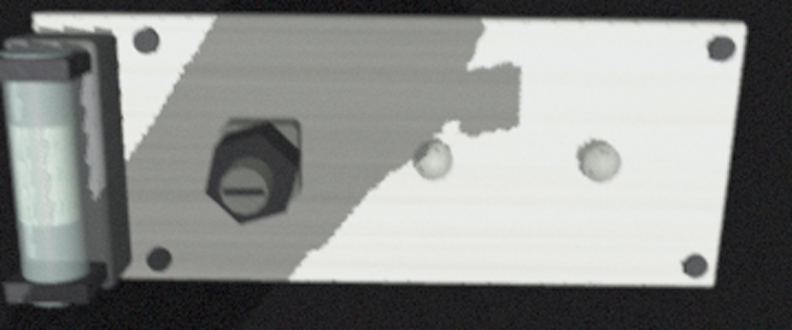

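View pics/b3.png

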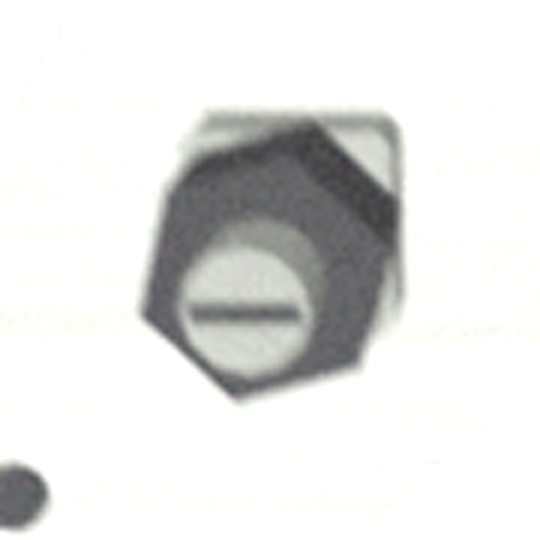

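```bash
python3 - <<'E'
from h import *
im=load('w2.npz')
B2=lambda l:(np.array(l,float)+.5)/2.2+[140-.5,135-.5]
B3=lambda l:(np.array(l,float)+.5)/6+[210-.5,170-.5]
s=at_z(im,B2([(434,160),(599,160)]),24.5); tp=at_z(im,B3([(247,312)]),74)
R,t,th,r=fit([(-33,0),(-100,0),(35,0)],np.r_[s,tp]);print('unit scr',t,th);print(r)
w=at_z(im,B2([(748,23),(714,286)]),14)
R2,t2,th2,r=fit([(-155,-55),(-155,55)],w);print('corners',t2,th2,r)
hx=at_z(im,B3([(142,312),(240,400),(360,366),(395,245),(300,150),(172,190)]),57)[:,:2]
c=hx.mean(0);print('nut c',c,'exp',R@[35,0]+t,np.linalg.norm(hx-c,axis=1));a=np.arctan2(*(hx-c).T[::-1]);print(a)
phi=np.angle(np.exp(6j*a).mean())/6;print('corner angle mod60',phi,'flat normals at',phi+np.pi/6,'spindle line')
l=at_z(im,B3([(190,314),(300,313)]),74);print(np.arctan2(*(l[0]-l[1])[:2][::-1]))
print('home',R@[-25,0]+t,'on',R@[-61,0]+t)
E
```

```text
unit scr [ 521.786 -246.481] 1.761045011839264
[[-0.047  0.627]
 [ 0.174 -1.094]
 [-0.126  0.467]]
corners [ 521.428 -246.777] 1.749165803304 [[ 0.258  0.047]
 [-0.258 -0.047]]
nut c [ 515.574 -212.962] exp [ 515.168 -212.112] [17.609 17.428 16.915 17.513 17.857 16.996]
[ 2.028  3.074 -2.176 -1.12  -0.083  0.988]
corner angle mod60 -0.0716643630668101 flat normals at 0.4519344125314887 spindle line
1.7716131937887165
home [ 526.514 -271.029] on [ 533.322 -306.38 ]
```

>>> step_arm(
  linear=[
    [-38,-10.5,0],
    [-76,-21,0],
    [-114,-31.5,0],
    [-152,-42,0],
    [-190,-52.5,0],
    [-228,-63,0],
    [-266,-73.5,0],
    [-304,-84,0],
  ],
  yaw=[0,0,0,0,0,0,0,0],
  gripper=[0,0,0,0,0,0,0,0],
)

```text
clock: 2.68
eef_pos: [552.9, 55.6, 256.5]
tool_rot: [-3.141, -0.0, -1.391]
force: [0.4, 0.1, -0.6]
width: 42.5
```

>>> step_arm(
  linear=[
    [-38,-10,10],
    [-76,-20,20],
    [-114,-31,30],
    [-152,-42,40],
    [-152,-42,50],
    [-152,-42,50],
    [-152,-42,50],
    [-152,-42,50],
  ],
  yaw=[0.1,0.2,0.3,0.4,0.41,0.41,0.41,0.41],
  gripper=[0,0,0,0,0,0,0,0],
)

```text
clock: 3.35
eef_pos: [567.6, 208.9, 206.8]
tool_rot: [-3.141, -0.001, -1.803]
force: [0.5, -0.3, 0.2]
width: 42.7
```

```bash
python3 - <<'E'
from h import *
ctrl.read_state()
im=shot('wrist','w3.png');s=ctrl.read_state();print(s['eef_pos'],s['tool_rot'],s['qpos'],s['width'],s['qd'])
E
```

```text
[567.866 208.769 207.109] [-3.14  -0.    -1.803] [-0.483  0.622  0.134  1.703 -0.105  0.822 -2.106] 42.666223495731494 [ 0.007 -0.007 -0.004 -0.002 -0.005 -0.002 -0.002]
```

View pics/w3.png

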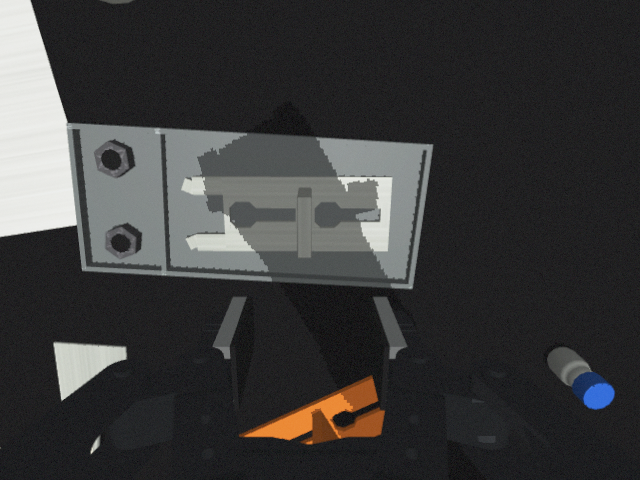

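```bash
python3 - <<'E'
from h import *
im=load('w3.npz');f=im['frame'][:,:,::-1]
b=cv2.resize(f[165:265,170:410],None,fx=3.3,fy=3.3,interpolation=cv2.INTER_CUBIC);cv2.imwrite('pics/b4.png',cv2.convertScaleAbs(b,alpha=1.3))
w=at_z(im,[(392.5,177.5),(388.5,250.5),(242,214),(328,214.5)],9)
R,t,th,r=fit([(-88,-30),(-88,30),(28,0),(-39,0)],w);print('plate',t,th);print(r);print('grip',R@[-21,0]+t)
w=at_z(im,[(432,145),(412,288),(158,130),(164,274)],14);d=w[2:].mean(0)-w[:2].mean(0);print(w,w.mean(0),np.arctan2(d[1],d[0]))
print(proj(im,np.c_[(np.array([[-26,-22],[-16,-22],[-16,22],[-26,22]])@R.T+t),[49]*4]))
T=np.array(im['cam_to_world']);print(T)
E
```

```text
plate [570.154 231.963] 1.3357036770218917
[[ 0.438  0.105]
 [-0.052  0.788]
 [-0.35  -0.928]
 [-0.036  0.035]]
grip [565.263 211.54 ]
[[596.527 107.376  14.   ]
 [485.817 139.939  14.   ]
 [653.227 301.816  14.   ]
 [544.2   334.86   14.   ]] [569.943 220.998  14.   ] 1.2834099325064634
[[312.052 197.   ]
 [297.39  196.929]
 [297.609 257.723]
 [311.626 257.788]]
[[ -0.228  -0.931  -0.286 639.584]
 [ -0.974   0.218   0.067 190.848]
 [  0.      0.294  -0.956 325.275]
 [  0.      0.      0.      1.   ]]
```

View pics/b4.png

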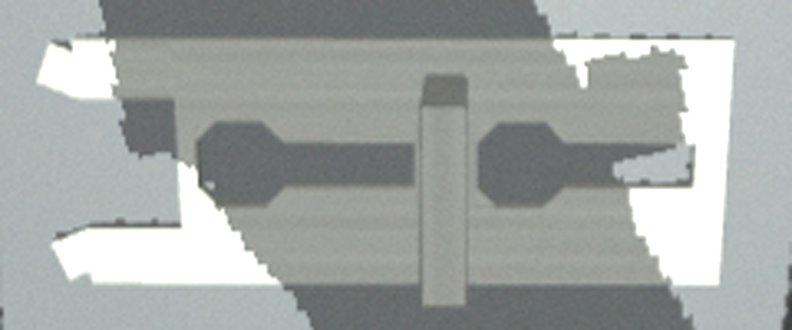

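>>> step_arm(
  linear=[
    [-1,1,35],
    [-2,3,72],
    [-2,3,108],
    [-2,3,140],
    [-2,3,155],
    [-2,3,163],
    [-2,3,163],
    [-2,3,163],
  ],
  yaw=[0,0,0,0,0,0,0,0],
  gripper=[0,0,0,0,0,0,0,0],
)

```text
clock: 4.07
eef_pos: [565.8, 212.7, 44.4]
tool_rot: [-3.14, 0.001, -1.802]
force: [0.4, 0.1, -0.1]
width: 42.3
```

```bash
python3 - <<'E'
from h import *
im=shot('wrist','w4.png');s=ctrl.read_state();print(s['eef_pos'],s['tool_rot'],s['width'])
E
```

```text
[566.105 213.112  44.956] [-3.139  0.001 -1.802] 42.60922592535225
```

View pics/w4.png

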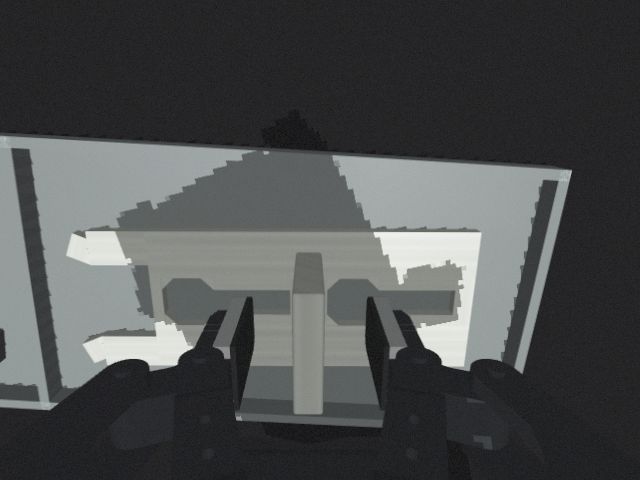

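>>> step_arm(
  linear=[
    [0,0,0],
    [0,0,0],
    [0,0,0],
    [0,0,0],
    [0,0,0],
    [0,0,0],
  ],
  yaw=[0,0,0,0,0,0],
  gripper=[-1,-1,-1,-1,-1,-1],
)

```text
clock: 4.62
eef_pos: [565.6, 213.7, 44.8]
tool_rot: [-3.14, 0.001, -1.801]
force: [-0.3, -1.2, 6.7]
width: 9.0
```

>>> step_arm(
  linear=[
    [0,0,-10],
    [0,0,-30],
    [0,0,-60],
    [0,0,-95],
    [0,0,-130],
    [0,0,-150],
    [0,0,-150],
  ],
  yaw=[0,0,0,0,0,0,0],
  gripper=[-1,-1,-1,-1,-1,-1,-1],
)

```text
clock: 5.2
eef_pos: [567.3, 214.4, 198.9]
tool_rot: [-3.134, 0.006, -1.801]
force: [0.8, 0.4, -1.8]
width: 8.8
```

```bash
python3 - <<'E'
from h import *
im=shot('wrist','w5.png');s=ctrl.read_state();print(s['eef_pos'],s['tool_rot'],s['width'],s['force'])
E
```

```text
[565.878 213.955 196.222] [-3.137  0.003 -1.801] 9.01243651145513 [-0.365 -0.647 -3.591]
```

View pics/w5.png

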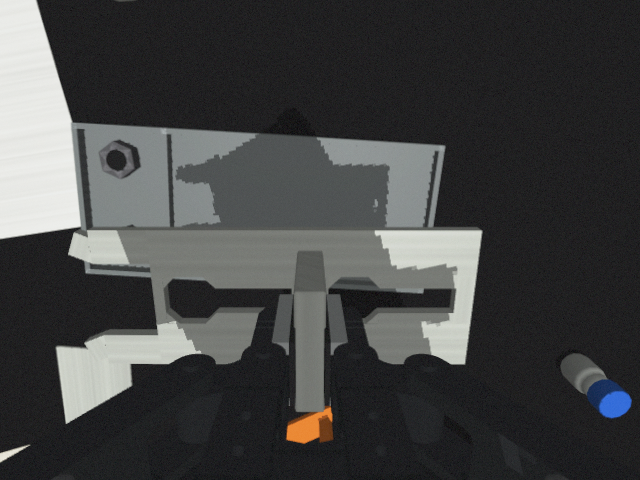

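```bash
python3 - <<'E'
from h import *
im=load('w5.npz');f=im['frame'][:,:,::-1]
b=cv2.resize(f[215:375,50:490],None,fx=1.8,fy=1.8,interpolation=cv2.INTER_CUBIC);cv2.imwrite('pics/b5.png',cv2.convertScaleAbs(b,alpha=1.5))
s=ctrl.read_state();p=s['eef_pos'];psi=s['tool_rot'][2]
T=np.array([[np.cos(psi),np.sin(psi)],[np.sin(psi),-np.cos(psi)]])
for z in (158.5,160.3,162):
  w=at_z(im,[(481,230.5),(466.5,364)],z);print(np.linalg.norm(w[0]-w[1]))
  R,t,th,r=fit([(-88,-30),(-88,30)],w);print('plate',t,th);print('grip rel tool',(R@[-21,0]+t-p[:2])@T, 'base rel',(t-p[:2])@T,'yaw rel',th-np.pi-psi)
E
```

```text
61.84691699190207
plate [568.096 232.052] 1.3592835016806488
grip rel tool [2.871 1.578] base rel [-18.126   1.969] yaw rel 0.018574333039125035
61.14861521187388
plate [569.097 232.615] 1.359283501680649
grip rel tool [2.094 0.732] base rel [-18.902   1.122] yaw rel 0.018574333039125257
60.48910797518079
plate [570.043 233.147] 1.3592835016806495
grip rel tool [ 1.361 -0.068] base rel [-19.636   0.322] yaw rel 0.0185743330391257
```

View pics/b5.png

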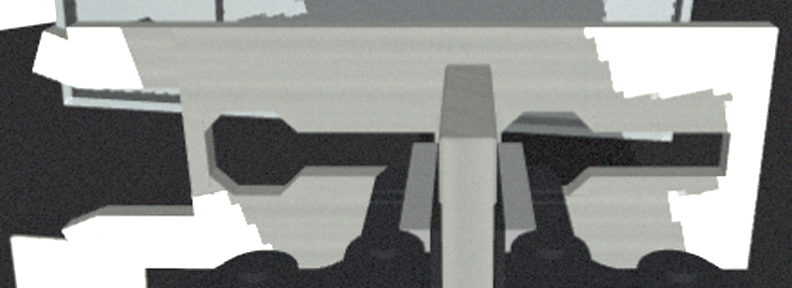

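>>> step_arm(
  linear=[
    [20,-4,0],
    [57,-10,0],
    [96,-17,0],
    [135,-24,0],
    [174,-31,0],
    [213,-38,0],
    [252,-45,0],
    [291,-51,0],
  ],
  yaw=[0,0,0,0,0,0,0,0],
  gripper=[-1,-1,-1,-1,-1,-1,-1,-1],
)

```text
clock: 5.92
eef_pos: [546.2, -83.1, 191.7]
tool_rot: [3.138, -0.0, -1.801]
force: [0.3, -0.4, -1.4]
width: 8.8
```

>>> step_arm(
  linear=[
    [39,-7,0],
    [78,-14,0],
    [117,-21,0],
    [156,-28,0],
    [195,-35,0],
    [225,-40,0],
    [240,-43,0],
    [240,-43,0],
  ],
  yaw=[-0.06,-0.12,-0.18,-0.24,-0.3,-0.36,-0.41,-0.41],
  gripper=[-1,-1,-1,-1,-1,-1,-1,-1],
)

```text
clock: 6.58
eef_pos: [531.8, -330.8, 191.2]
tool_rot: [3.138, -0.001, -1.397]
force: [-0.8, -0.7, -1.9]
width: 8.8
```

>>> step_arm(
  linear=[
    [0,0,0],
    [0,0,0],
    [0,0,0],
  ],
  yaw=[0,0,0],
  gripper=[-1,-1,-1],
)

```text
clock: 6.83
eef_pos: [535.2, -322.6, 192.5]
tool_rot: [3.141, 0.002, -1.389]
force: [0.4, -0.2, -2.9]
width: 9.2
```

```bash
python3 - <<'E'
from h import *
im=shot('wrist','w6.png');s=ctrl.read_state();p=s['eef_pos'];psi=s['tool_rot'][2]
print(p,s['tool_rot'],s['width'],s['force'],s['qpos'])
T=np.array([[np.cos(psi),np.sin(psi)],[np.sin(psi),-np.cos(psi)]])
print((np.array([536.06,-325.14])-p[:2])@T)
shot('scene','s6.png');shot('top','t6.png')
E
```

```text
[ 535.318 -322.834  192.803] [ 3.141  0.002 -1.389] 9.141689983292366 [ 0.362 -0.749 -1.851] [ 0.52   0.663 -0.036  1.652  0.028  0.828 -0.916]
[ 2.403 -0.312]
```

View pics/w6.png

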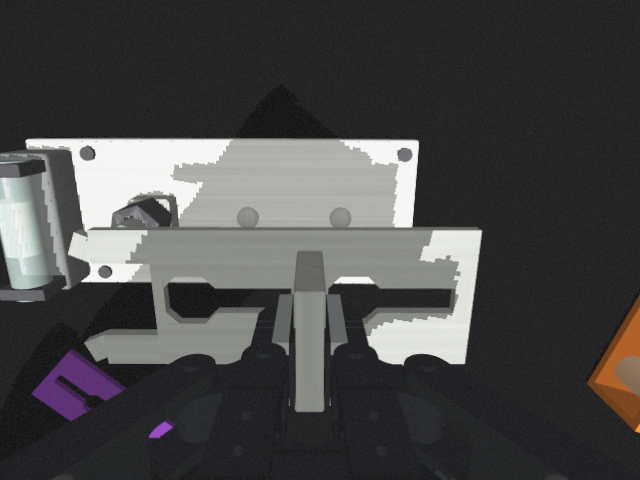

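```bash
python3 - <<'E'
from h import *
im=load('w6.npz');f=im['frame'][:,:,::-1]
s=ctrl.read_state();p=s['eef_pos'];psi=s['tool_rot'][2]
T=np.array([[np.cos(psi),np.sin(psi)],[np.sin(psi),-np.cos(psi)]])
b=cv2.resize(f[130:370,20:490],None,fx=1.7,fy=1.7,interpolation=cv2.INTER_CUBIC);cv2.imwrite('pics/b6.png',b)
w=at_z(im,[(247.5,218),(340.5,218)],24);print('screws in tool',(w[:,:2]-p[:2])@T)
w=at_z(im,[(418.5,140),(26,139.5)],14);print('corners',(w[:,:2]-p[:2])@T)
E
```

```text
screws in tool [[-45.154  -0.732]
 [ 21.775  -0.907]]
corners [[  76.129  -55.161]
 [-202.205  -55.407]]
```

View pics/b6.png

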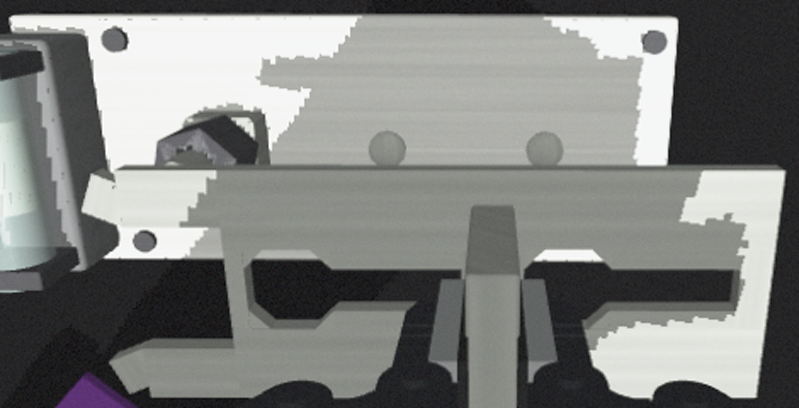

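>>> step_arm(
  linear=[
    [2,-0.4,20],
    [2,-0.4,55],
    [2,-0.4,90],
    [2,-0.4,110],
    [2,-0.4,119],
    [2,-0.4,119],
    [2,-0.4,119],
  ],
  yaw=[0,0,0,0,0,0,0],
  gripper=[-1,-1,-1,-1,-1,-1,-1],
)

```text
clock: 7.57
eef_pos: [536.5, -326.8, 74.9]
tool_rot: [-3.141, -0.001, -1.391]
force: [0.3, 0.4, -0.9]
width: 9.2
```

```bash
python3 - <<'E'
from h import *
im=shot('wrist','w7.png');s=ctrl.read_state();p=s['eef_pos'];psi=s['tool_rot'][2]
print(p,s['tool_rot'],s['width'],s['force'])
T=np.array([[np.cos(psi),np.sin(psi)],[np.sin(psi),-np.cos(psi)]])
print((np.array([536.06,-325.14])-p[:2])@T)
im2=shot('scene','s7.png')
b=cv2.resize(im2['frame'][:,:,::-1][200:350,60:300],None,fx=3.3,fy=3.3,interpolation=cv2.INTER_CUBIC);cv2.imwrite('pics/s7b.png',b)
E
```

```text
[ 537.029 -327.281   75.802] [-3.139 -0.002 -1.391] 9.102872698646731 [-0.118  0.357 -2.348]
[-2.28  0.57]
```

View pics/w7.png

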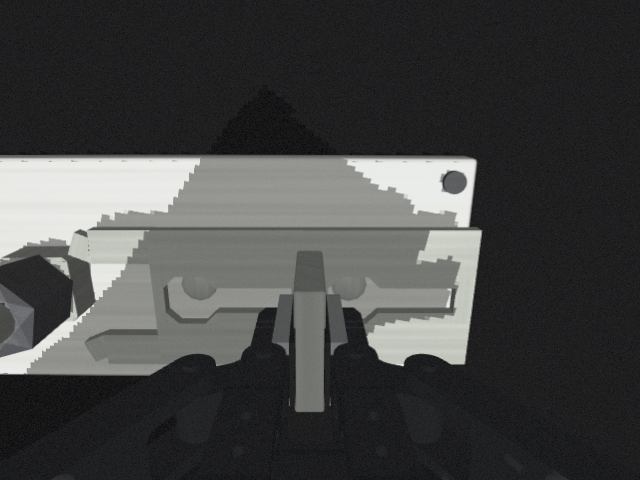

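View pics/s7b.png

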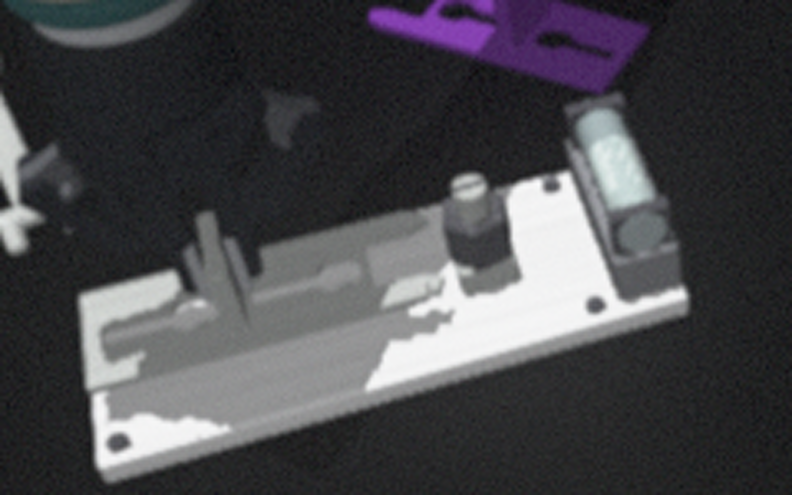

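```bash
python3 - <<'E'
from h import *
im=shot('wrist','w8.png');s=ctrl.read_state();p=s['eef_pos'];psi=s['tool_rot'][2]
print(p,s['tool_rot'],s['qd'])
T=np.array([[np.cos(psi),np.sin(psi)],[np.sin(psi),-np.cos(psi)]])
print((np.array([536.06,-325.14])-p[:2])@T)
zt=p[2]-40.8+5
P=lambda uv,z:(at_z(im,uv,z)[:,:2]-p[:2])@T
print('hole left edge, rear edge, slot ends',P([(164.5,300),(481,230.5),(466.5,364)],zt))
print('head L extents',P([(181,285),(217,285)],22.),P([(199,299)],23.))
print('base corner',P([(475.5,159)],14))
f=im['frame'][:,:,::-1]
b=cv2.resize(f[220:380,60:490],None,fx=1.8,fy=1.8,interpolation=cv2.INTER_CUBIC);cv2.imwrite('pics/b8.png',cv2.convertScaleAbs(b,alpha=1.4))
E
```

```text
[ 537.103 -327.571   76.285] [-3.139 -0.002 -1.391] [ 0.001 -0.001 -0.001  0.005 -0.001 -0.001 -0.   ]
[-2.579  0.591]
hole left edge, rear edge, slot ends [[-58.853  -0.104]
 [ 68.011 -30.064]
 [ 69.268  30.268]]
head L extents [[-57.645   1.181]
 [-41.201   1.141]] [[-49.669   7.676]]
base corner [[ 73.204 -54.963]]
```

View pics/b8.png

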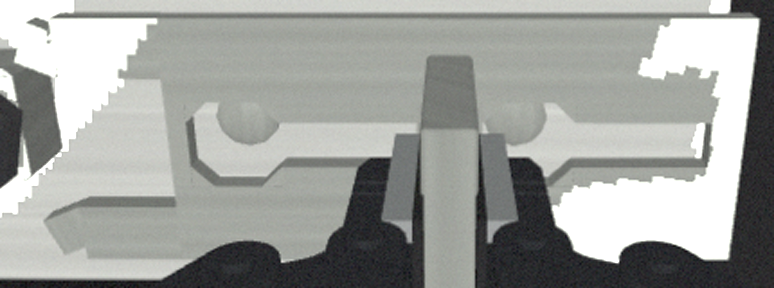

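>>> step_arm(
  linear=[
    [-2,0.2,0],
    [-2,0.2,4],
    [-2,0.2,9],
    [-2,0.2,13],
    [-2,0.2,16],
    [-2,0.2,18],
    [-2,0.2,18],
    [-2,0.2,18],
  ],
  yaw=[0,0,0,0,0,0,0,0],
  gripper=[-1,-1,-1,-1,-1,-1,-1,-1],
)

```text
clock: 8.38
eef_pos: [535.1, -325.0, 56.0]
tool_rot: [3.141, 0.0, -1.391]
force: [0.1, -0.4, -2.6]
width: 9.2
```

```bash
python3 - <<'E'
from h import *
im=shot('wrist','w9.png');s=ctrl.read_state();p=s['eef_pos'];psi=s['tool_rot'][2]
print(p,s['tool_rot'],s['force'],s['width'])
T=np.array([[np.cos(psi),np.sin(psi)],[np.sin(psi),-np.cos(psi)]])
print((np.array([536.06,-325.14])-p[:2])@T)
f=im['frame'][:,:,::-1]
b=cv2.resize(f[220:380,60:490],None,fx=1.8,fy=1.8,interpolation=cv2.INTER_CUBIC);cv2.imwrite('pics/b9.png',cv2.convertScaleAbs(b,alpha=1.4))
E
```

```text
[ 535.235 -325.076   56.272] [-3.142 -0.    -1.391] [ 0.542 -0.67  -2.191] 9.074446354793022
[ 0.211 -0.8  ]
```

View pics/b9.png

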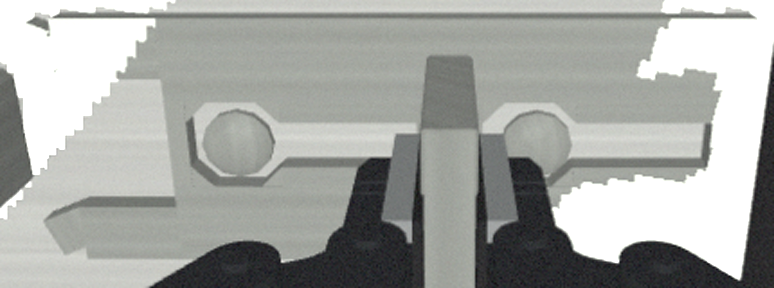

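>>> step_arm(
  linear=[
    [0,0,1],
    [0,0,2],
    [0,0,2],
    [0,0,2],
  ],
  yaw=[0,0,0,0],
  gripper=[-1,-1,-1,-1],
)

```text
clock: 8.77
eef_pos: [535.4, -325.1, 54.8]
tool_rot: [-3.141, -0.0, -1.391]
force: [0.1, 0.1, 2.2]
width: 9.2
```

>>> step_arm(
  linear=[
    [0,0,0.5],
    [-3,0,0.5],
    [-8,0,0.5],
    [-13,0,0.5],
    [-18,0,0.5],
    [-22,0,0.5],
    [-25,0,0.5],
    [-25,0,0.5],
  ],
  yaw=[0,0,0,0,0,0,0,0],
  gripper=[-1,-1,-1,-1,-1,-1,-1,-1],
)

```text
clock: 9.43
eef_pos: [531.7, -300.7, 54.8]
tool_rot: [-3.14, -0.002, -1.391]
force: [-0.5, -3.2, 6.4]
width: 9.1
```

```bash
python3 - <<'E'
from h import *
im=shot('wrist','w10.png');s=ctrl.read_state();p=s['eef_pos'];psi=s['tool_rot'][2]
print(p,s['tool_rot'],s['force'],s['width'])
T=np.array([[np.cos(psi),np.sin(psi)],[np.sin(psi),-np.cos(psi)]])
print((np.array([536.06,-325.14])-p[:2])@T)
E
```

```text
[ 531.724 -300.633   54.757] [-3.14  -0.002 -1.391] [ 0.82  -3.016  7.039] 9.15976032985393
[24.887  0.124]
```

View pics/w10.png

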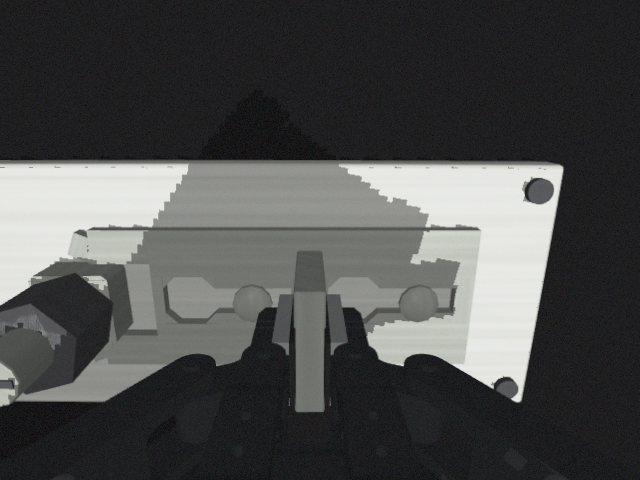

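>>> step_arm(
  linear=[
    [-3,0,0],
    [-6,0,0],
    [-9,0,0],
    [-10,0,0],
    [-11,0,0],
    [-11,0,0],
    [-11,0,0],
  ],
  yaw=[0,0,0,0,0,0,0],
  gripper=[-1,-1,-1,-1,-1,-1,-1],
)

```text
clock: 10.07
eef_pos: [529.9, -290.6, 54.8]
tool_rot: [-3.139, -0.003, -1.391]
force: [1.3, -4.4, 7.0]
width: 9.1
```

>>> step_arm(
  linear=[
    [-1,0,0],
    [-2,0,0],
    [-2,0,0],
    [-3,0,0],
    [-3,0,0],
  ],
  yaw=[0,0,0,0,0],
  gripper=[-1,-1,-1,-1,-1],
)

```text
clock: 10.48
eef_pos: [529.7, -290.2, 54.9]
tool_rot: [-3.138, -0.007, -1.392]
force: [2.1, -9.0, 3.4]
width: 9.0
```

```bash
python3 - <<'E'
from h import *
im=shot('wrist','w11.png');s=ctrl.read_state();p=s['eef_pos'];psi=s['tool_rot'][2]
print(p,s['tool_rot'],s['force'],s['width'])
E
```

```text
[ 529.753 -290.212   54.928] [-3.138 -0.007 -1.392] [ 2.023 -9.792  3.15 ] 8.728982908270149
```

View pics/w11.png

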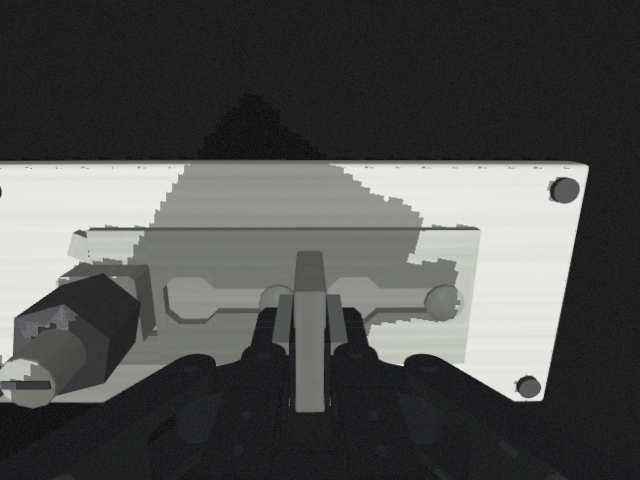

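```bash
python3 - <<'E'
from h import *
im=load('w11.npz');s=ctrl.read_state();p=s['eef_pos'];psi=s['tool_rot'][2]
T=np.array([[np.cos(psi),np.sin(psi)],[np.sin(psi),-np.cos(psi)]])
P=lambda uv,z:(at_z(im,uv,z)[:,:2]-p[:2])@T
print('rear',P([(481,231),(466.5,363)],19.),'heads',P([(425,302),(462,302)],22.),'floor',P([(149,264),(157,338)],19),'base corner',P([(588,165)],14),'sq right edge',P([(150,266),(157,335)],30))
f=im['frame'][:,:,::-1]
b=cv2.resize(f[210:410,0:300],None,fx=2.6,fy=2.6,interpolation=cv2.INTER_CUBIC);cv2.imwrite('pics/b11.png',cv2.convertScaleAbs(b,alpha=1.4))
E
```

```text
rear [[ 68.429 -29.64 ]
 [ 69.584  30.155]] heads [[47.947 -0.532]
 [63.063 -0.492]] floor [[-63.284 -15.859]
 [-63.679  17.637]] base corner [[109.441 -54.954]] sq right edge [[-58.495 -19.161]
 [-59.001   9.823]]
```

View pics/b11.png

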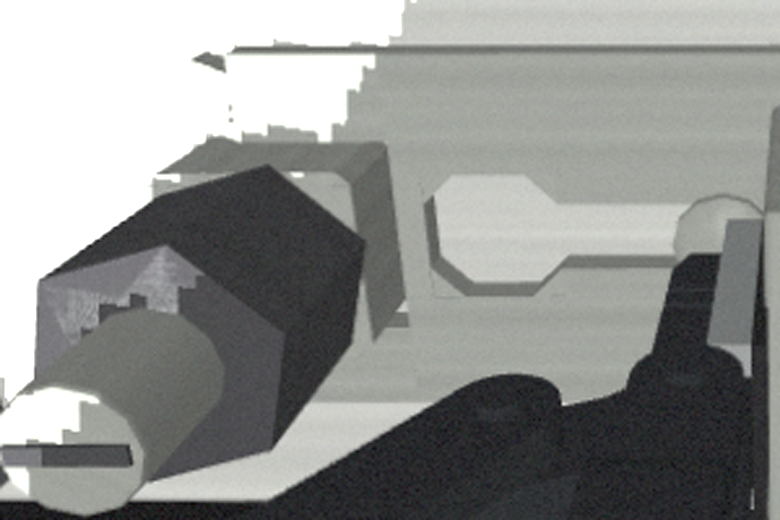

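>>> step_arm(
  linear=[
    [2,0,0],
    [3,0,0],
    [3,0,0],
    [3,0,0],
    [3,0,-20],
    [3,0,-55],
    [3,0,-90],
    [3,0,-115],
  ],
  yaw=[0,0,0,0,0,0,0,0],
  gripper=[0,0,0,0,0,0,0,0],
)

```text
clock: 11.2
eef_pos: [529.2, -288.9, 171.0]
tool_rot: [-3.14, -0.0, -1.39]
force: [-0.5, -1.0, 0.8]
width: 42.8
```

>>> step_arm(
  linear=[
    [-20,0,-15],
    [-50,0,-20],
    [-50,0,-20],
    [-50,0,-20],
    [-50,0,-20],
  ],
  yaw=[0,0,0,0,0],
  gripper=[0,0,0,0,0],
)

```text
clock: 11.62
eef_pos: [519.6, -240.1, 188.6]
tool_rot: [3.141, 0.0, -1.39]
force: [0.5, 0.2, 0.1]
width: 43.0
```

```bash
python3 - <<'E'
from h import *
im=shot('wrist','w12.png');s=ctrl.read_state();p=s['eef_pos'];psi=s['tool_rot'][2]
print(p,s['tool_rot'],s['force'],s['width'])
f=im['frame'][:,:,::-1]
E
```

```text
[ 519.542 -240.785  188.363] [ 3.141 -0.    -1.391] [-0.453 -0.163 -0.622] 42.73821679585058
```

View pics/w12.png

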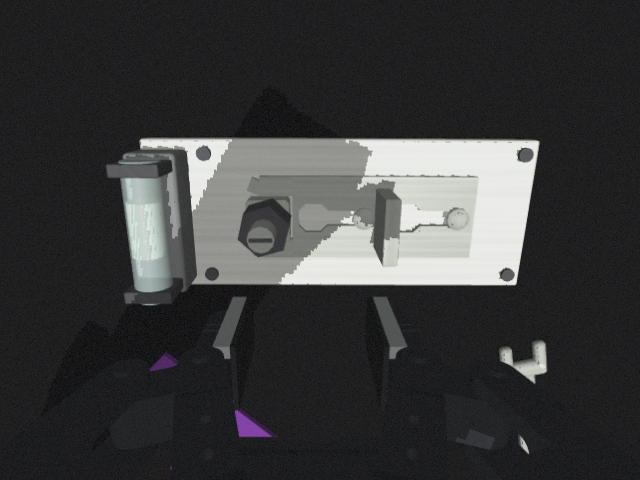

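```bash
python3 - <<'E'
from h import *
im=load('w12.npz');f=im['frame'][:,:,::-1]
b=cv2.resize(f[180:270,215:335],None,fx=6.5,fy=6.5,interpolation=cv2.INTER_CUBIC);cv2.imwrite('pics/b12.png',cv2.convertScaleAbs(b,alpha=1.8))
E
```

```text
(no output)
```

View pics/b12.png

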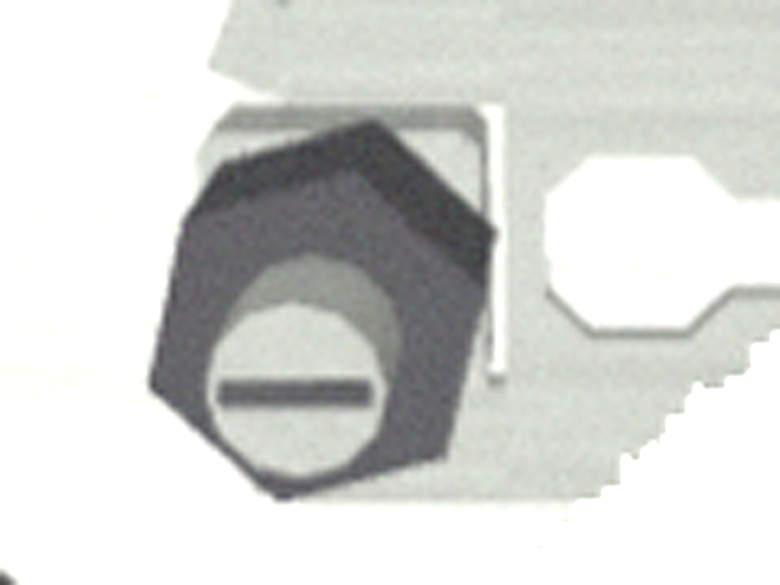

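```bash
python3 - <<'E'
from h import *
im=load('w12.npz')
B=lambda l:(np.array(l,float)+.5)/6.5+[215-.5,180-.5]
hx=at_z(im,B([(152,388),(283,497),(447,458),(489,284),(355,170),(185,213)]),57)[:,:2]
c=hx.mean(0);a=np.arctan2(*(hx-c).T[::-1]);phi=np.angle(np.exp(6j*a).mean())/6
print(c,np.linalg.norm(hx-c,axis=1),'flats',phi+np.pi/6,phi-np.pi/6)
l=at_z(im,B([(218,394),(372,391)]),74);print('line',np.arctan2(*(l[0]-l[1])[:2][::-1]))
ps=-1.391;tx=np.array([np.cos(ps),np.sin(ps)]);print('corr c',c-2.1*tx)
c2=at_z(im,B([(297,392)]),74)[0,:2];print(c2-2.1*tx)
s=ctrl.read_state();p=s['eef_pos'];T=np.array([[np.cos(ps),np.sin(ps)],[np.sin(ps),-np.cos(ps)]])
print((c-2.1*tx-p[:2])@T)
E
```

```text
[ 516.182 -211.917] [17.316 17.052 17.504 17.512 17.067 17.534] flats 0.4661411626811123 -0.5810563885154854
line 1.7739843254829664
corr c [ 515.806 -209.85 ]
[ 515.438 -209.77 ]
[-31.104  -1.857]
```

>>> step_arm(
  linear=[
    [-15,-1,0],
    [-30.5,-1.8,0],
    [-30.5,-1.8,0],
    [-30.5,-1.8,0],
    [-30.5,-1.8,0],
    [-30.5,-1.8,0],
    [-30.5,-1.8,0],
    [-30.5,-1.8,0],
  ],
  yaw=[-0.12,-0.24,-0.36,-0.48,-0.6,-0.72,-0.805,-0.805],
  gripper=[0.2,0.2,0.2,0.2,0.2,0.2,0.2,0.2],
)

```text
clock: 12.33
eef_pos: [515.7, -211.2, 188.0]
tool_rot: [3.141, 0.001, -0.586]
force: [-0.6, -1.3, 0.3]
width: 51.1
```

>>> step_arm(
  linear=[
    [0,0,20],
    [0,0,40],
    [0,0,60],
    [0,0,60],
    [0,0,60],
  ],
  yaw=[0,0,0,0,0],
  gripper=[0.2,0.2,0.2,0.2,0.2],
)

```text
clock: 12.75
eef_pos: [515.3, -210.3, 127.8]
tool_rot: [3.141, 0.003, -0.588]
force: [-0.7, -0.6, -0.1]
width: 51.4
```

```bash
python3 - <<'E'
from h import *
im=shot('wrist','w13.png');s=ctrl.read_state();p=s['eef_pos'];psi=s['tool_rot'][2]
print(p,s['tool_rot'],s['force'],s['width'],s['qpos'])
T=np.array([[np.cos(psi),np.sin(psi)],[np.sin(psi),-np.cos(psi)]])
print((np.array([515.6,-210.2])-p[:2])@T)
E
```

```text
[ 516.209 -210.419  128.865] [ 3.141  0.    -0.588] [ 0.011 -0.921  0.339] 51.21774417164062 [ 0.48   0.679 -0.221  1.887  0.246  0.602 -0.485]
[-0.629  0.156]
```

View pics/w13.png

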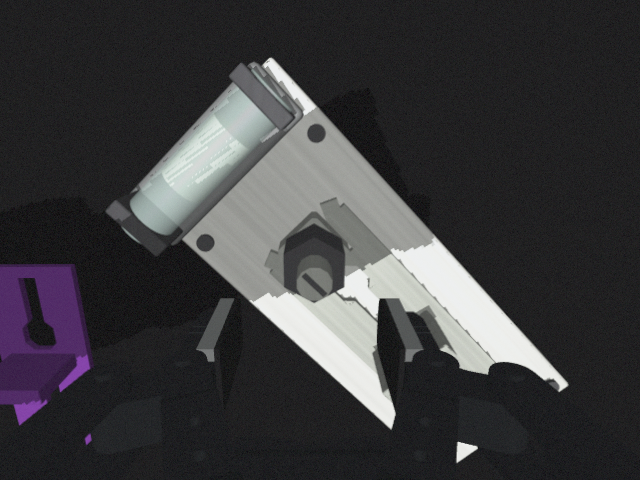

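>>> step_arm(
  linear=[
    [-0.5,0,20],
    [-0.5,0,40],
    [-0.5,0,58],
    [-0.5,0,70],
    [-0.5,0,77],
    [-0.5,0,77],
    [-0.5,0,77],
  ],
  yaw=[0,0,0,0,0,0,0],
  gripper=[0.2,0.2,0.2,0.2,0.2,0.2,0.2],
)

```text
clock: 13.38
eef_pos: [516.3, -209.9, 52.4]
tool_rot: [-3.141, -0.001, -0.586]
force: [-0.7, 0.3, -0.9]
width: 51.5
```

>>> step_arm(
  linear=[
    [0,0,0],
    [0,0,0],
    [0,0,0],
    [0,0,0],
    [0,0,0],
  ],
  yaw=[0,0,0,0,0],
  gripper=[-1,-1,-1,-1,-1],
)

```text
clock: 13.8
eef_pos: [517.5, -210.4, 54.5]
tool_rot: [-3.141, -0.004, -0.586]
force: [-0.5, -0.0, 12.2]
width: 29.1
```

```bash
python3 - <<'E'
from h import *
im=shot('wrist','w14.png');s=ctrl.read_state();p=s['eef_pos'];psi=s['tool_rot'][2]
print(p,s['tool_rot'],s['force'],s['torque'],s['width'],s['qpos'])
E
```

```text
[ 517.435 -210.388   54.449] [-3.141 -0.004 -0.586] [-1.392  0.472 12.073] [0.223 0.354 0.056] 29.404682667840945 [ 0.446  0.799 -0.17   1.919  0.289  0.442 -0.522]
```

View pics/w14.png

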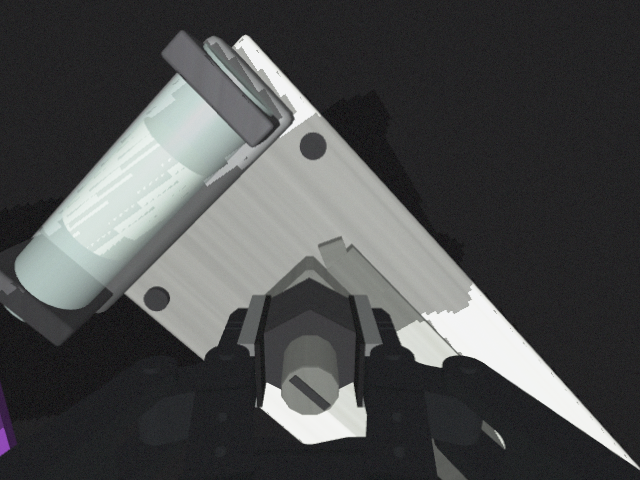

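>>> step_arm(
  linear=[
    [0,0,-1],
    [0,0,-1.5],
    [0,0,-1.5],
    [0,0,-1.5],
    [0,0,-1.5],
    [0,0,-1.5],
    [0,0,-1.5],
    [0,0,-1.5],
  ],
  yaw=[0.08,0.16,0.24,0.32,0.4,0.48,0.56,0.6],
  gripper=[-1,-1,-1,-1,-1,-1,-1,-1],
)

```text
clock: 14.52
eef_pos: [517.5, -210.5, 54.5]
tool_rot: [-3.139, -0.003, -1.188]
force: [2.0, -2.0, 0.2]
width: 29.1
```

```bash
python3 - <<'E'
from h import *
im=shot('wrist','w15.png');s=ctrl.read_state();p=s['eef_pos'];psi=s['tool_rot'][2]
print(p,s['tool_rot'],s['force'],s['torque'],s['width'],s['qpos'])
E
```

```text
[ 517.462 -210.47    54.492] [-3.139 -0.003 -1.188] [ 2.904 -1.182  1.783] [-0.153 -0.374  0.368] 28.97906871850763 [ 0.355  0.795 -0.03   1.921  0.053  0.422 -0.902]
```

View pics/w15.png

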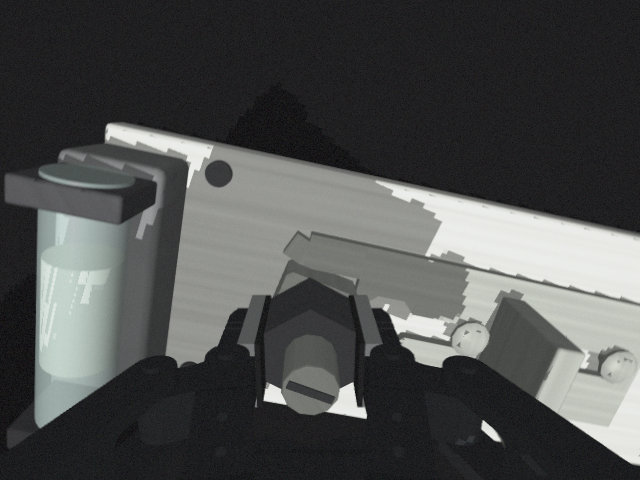

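```bash
cat >> h.py <<'E'
def ang(im,a,b,z):
    w=at_z(im,[a,b],z);d=(w[0]-w[1])[:2];return np.arctan2(d[1],d[0])
E
python3 - <<'E'
from h import *
im=load('w15.npz');f=im['frame'][:,:,::-1]
b=cv2.resize(f[220:430,230:430],None,fx=2.8,fy=2.8,interpolation=cv2.INTER_CUBIC);cv2.imwrite('pics/b15.png',cv2.convertScaleAbs(b,alpha=1.5))
print('line',ang(im,(288,382),(335,402),74),'plate edge',ang(im,(312,234),(640,303),19),'base edge',ang(im,(310,146),(640,234),14))
print('base edge',ang(im,(112,123.5),(636,233),14))
E
```

```text
line 1.4878425283117607 plate edge 1.7397144603472037 base edge 1.7029790219287082
base edge 1.752050090826997
```

View pics/b15.png

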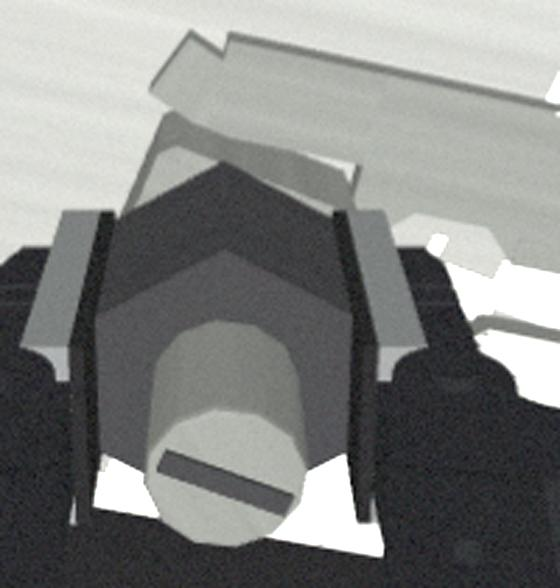

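```bash
python3 - <<'E'
from h import *
im=load('w15.npz')
print('line',ang(im,(287.1,384.3),(334.6,400.4),74))
im=load('w14.npz');f=im['frame'][:,:,::-1]
b=cv2.resize(f[350:420,270:350],None,fx=7,fy=7,interpolation=cv2.INTER_CUBIC);cv2.imwrite('pics/b14.png',b)
im=load('w15.npz');f=im['frame'][:,:,::-1]
b2=cv2.resize(f[350:420,270:350],None,fx=7,fy=7,interpolation=cv2.INTER_CUBIC);cv2.imwrite('pics/b14.png',np.vstack([b,b2]))
E
```

```text
line 1.572607848247679
```

View pics/b14.png

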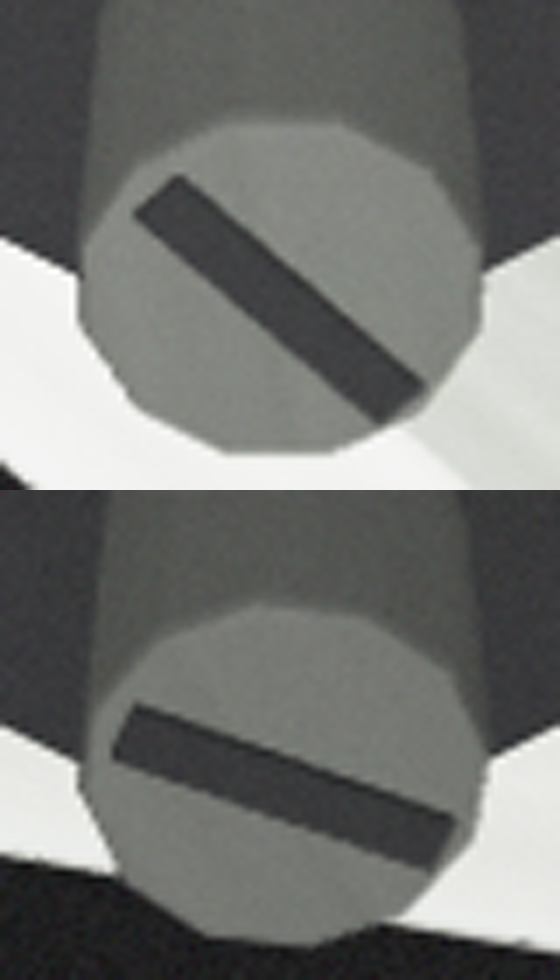

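```bash
python3 - <<'E'
from h import *
B=lambda a:(a[0]/7+270-.4,a[1]/7+350-.4)
print(ang(load('w14.npz'),B((157,195)),B((402,405)),74),ang(load('w15.npz'),B((123,240)),B((443,355)),74))
E
```

```text
1.762304106014688 1.5519847495495167
```

```bash
python3 - <<'E'
from h import *
im=load('w15.npz');f=im['frame'][:,:,::-1]
b=cv2.resize(f[215:345,270:640],None,fx=2.15,fy=2.15,interpolation=cv2.INTER_CUBIC);cv2.imwrite('pics/b15.png',b)
E
```

```text
(no output)
```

View pics/b15.png

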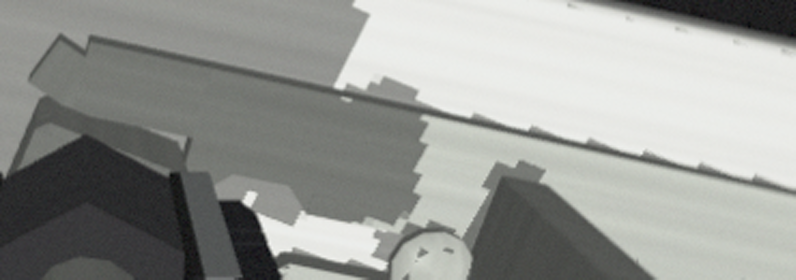

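```bash
python3 - <<'E'
from h import *
im=load('w15.npz')
print('plate',ang(im,(312.8,232.7),(640,303.4),19),ang(im,(312.8,232.7),(460,265.5),19),'base',ang(im,(530.5,215),(640,232.7),14),ang(im,(110,123),(530.5,215),14))
E
```

```text
plate 1.7343409469050728 1.727545466297617 base 1.7980189977933532 1.741647936232345
```

>>> step_arm(
  linear=[
    [0,0,0],
    [0,0,0],
    [0,0,0],
    [0,0,0],
    [0,0,0],
  ],
  yaw=[0.05,0.1,0.15,0.2,0.2],
  gripper=[-1,-1,-1,-1,-1],
)

```text
clock: 14.98
eef_pos: [517.5, -210.6, 54.3]
tool_rot: [-3.138, -0.002, -1.386]
force: [2.7, -1.6, 1.7]
width: 28.9
```

```bash
cat >> h.py <<'E'
def crop(fn):
    im=shot('wrist',fn+'.png');s=ctrl.read_state();print(s['clock'],s['eef_pos'],s['tool_rot'],s['force'],s['torque'],s['width'])
    f=im['frame'][:,:,::-1]
    b=cv2.resize(f[350:420,270:350],None,fx=7,fy=7,interpolation=cv2.INTER_CUBIC)
    b2=cv2.resize(f[210:420,200:410],(490,490))
    cv2.imwrite('pics/c'+fn+'.png',cv2.convertScaleAbs(np.hstack([b[:490],b2]),alpha=1.3)[:, :800*2][:, :1050][:, :])
    return im
B7=lambda a:(a[0]/7+270-.4,a[1]/7+350-.4)
E
python3 - <<'E'
from h import *
crop('w16')
b=cv2.imread('pics/cw16.png');cv2.imwrite('pics/cw16s.png',b[:,:560])
E
```

```text
15.0333 [ 517.513 -210.56    54.366] [-3.138 -0.002 -1.384] [ 2.648 -2.877  2.961] [-0.279 -0.57   0.24 ] 28.82869483288127
```

View pics/cw16s.png

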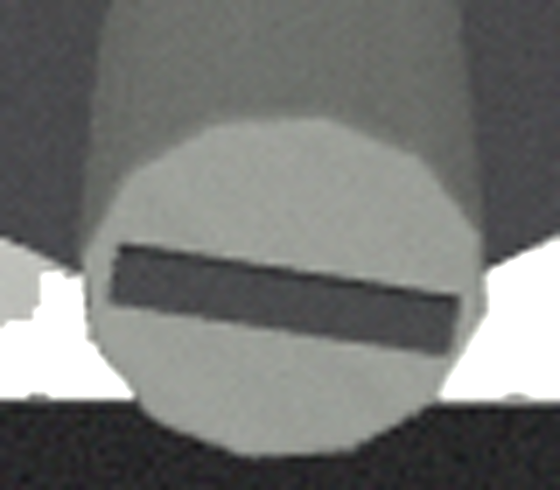

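View pics/w16.png

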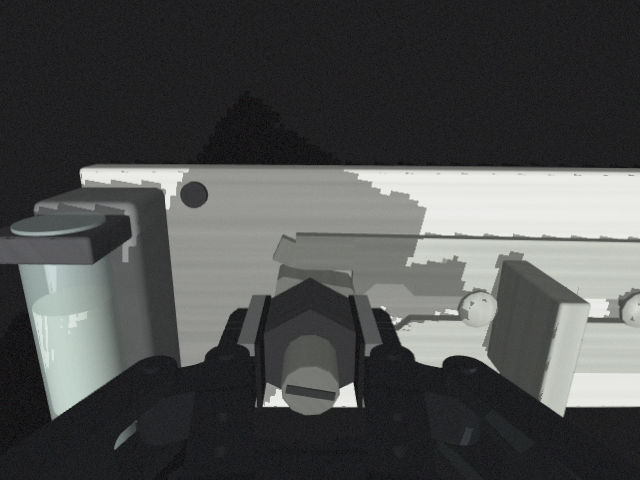

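>>> step_arm(
  linear=[
    [0,0,0],
    [0,0,0],
    [0,0,0],
    [0,0,0],
  ],
  yaw=[0.05,0.1,0.15,0.15],
  gripper=[-1,-1,-1,-1],
)

```text
clock: 15.37
eef_pos: [517.5, -210.6, 54.2]
tool_rot: [-3.138, -0.002, -1.536]
force: [3.5, -2.3, 4.0]
width: 28.7
```

```bash
python3 - <<'E'
from h import *
s=ctrl.read_state();print(s['tool_rot'],s['force'],s['torque'],s['tau'])
E
```

```text
[-3.138 -0.002 -1.536] [ 3.456 -2.283  3.976] [-0.379 -0.758  0.106] [ -0.58  -50.933   1.099  -5.792  -0.298   1.444  -0.413]
```

>>> step_arm(
  linear=[
    [0,0,0],
    [0,0,0],
    [0,0,0],
    [0,0,0],
  ],
  yaw=[0.04,0.08,0.12,0.12],
  gripper=[-1,-1,-1,-1],
)

```text
clock: 15.7
eef_pos: [517.5, -210.6, 54.3]
tool_rot: [-3.138, -0.002, -1.654]
force: [4.2, -3.2, 4.9]
width: 29.3
```

```bash
python3 - <<'E'
from h import *
crop('w17')
b=cv2.imread('pics/cw17.png');cv2.imwrite('pics/cw17s.png',b[:,:560]);print(ctrl.read_state()['tau'])
E
```

```text
15.75 [ 517.525 -210.636   54.249] [-3.138 -0.002 -1.653] [ 3.946 -3.601  5.003] [-0.534 -0.823  0.667] 28.89439761333617
[ -0.304 -50.179   1.429  -5.292  -0.737   1.626  -0.734]
```

View pics/cw17s.png

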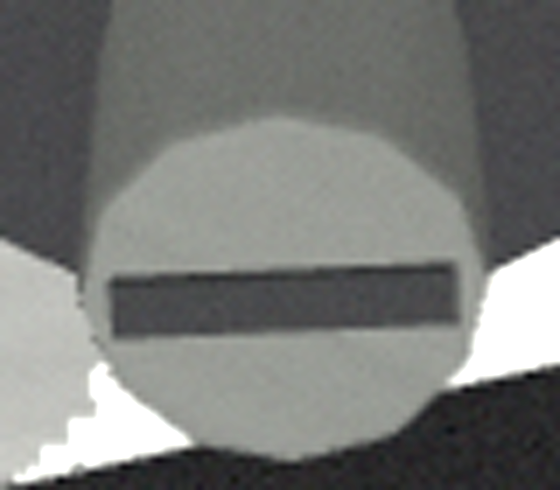

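>>> step_arm(
  linear=[
    [0,0,0],
    [0,0,0],
    [0,0,0],
  ],
  yaw=[0.04,0.07,0.07],
  gripper=[-1,-1,-1],
)

```text
clock: 16.0
eef_pos: [517.6, -210.6, 54.3]
tool_rot: [-3.138, -0.002, -1.72]
force: [3.2, -3.9, 6.6]
width: 29.2
```

```bash
python3 - <<'E'
from h import *
crop('w18')
b=cv2.imread('pics/cw18.png');cv2.imwrite('pics/cw18s.png',b[:,:560]);print(ctrl.read_state()['tau'])
E
```

```text
16.05 [ 517.56  -210.638   54.29 ] [-3.138 -0.002 -1.72 ] [ 4.432 -3.29   5.374] [-0.592 -0.771  1.432] 28.85369414788523
[  0.156 -49.994   1.831  -5.228  -1.432   1.641  -1.437]
```

View pics/cw18s.png

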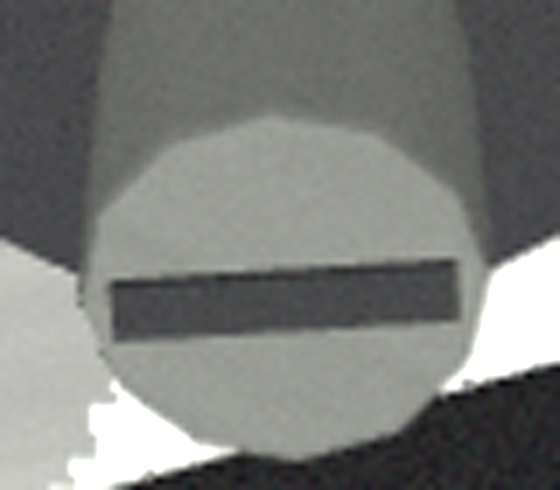

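View pics/w18.png

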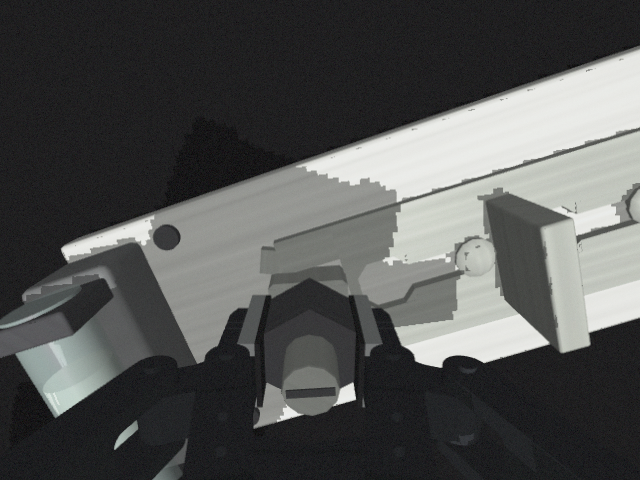

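>>> step_arm(
  linear=[
    [0,0,0],
    [0,0,0],
    [0,0,0],
    [0,0,0],
    [0,0,0],
    [0,0,0],
  ],
  yaw=[-0.05,-0.1,-0.15,-0.2,-0.2,-0.2],
  gripper=[-1,-1,-1,-1,-1,-1],
)

```text
clock: 16.55
eef_pos: [517.5, -210.6, 54.3]
tool_rot: [-3.138, -0.001, -1.526]
force: [4.4, -2.5, 5.1]
width: 28.9
```

```bash
python3 - <<'E'
from h import *
crop('w19')
b=cv2.imread('pics/cw19.png');cv2.imwrite('pics/cw19s.png',b[:,:560]);print(ctrl.read_state()['tau'])
E
```

```text
16.6 [ 517.487 -210.617   54.234] [-3.138 -0.001 -1.526] [ 4.561 -2.284  4.401] [-0.39  -0.849  0.043] 29.154979298561432
[ -0.481 -50.253   0.856  -5.359  -0.084   1.577  -0.035]
```

View pics/cw19s.png

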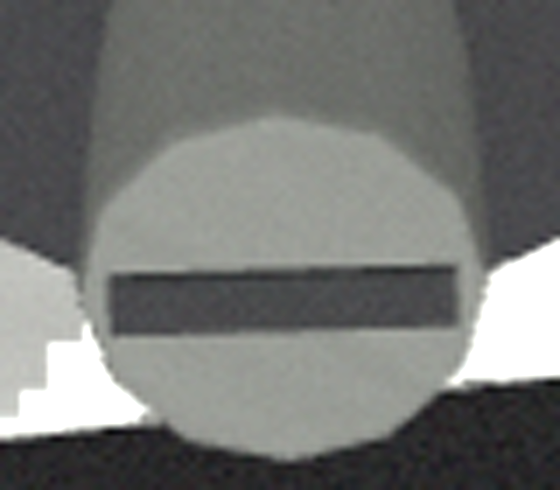

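View pics/w19.png

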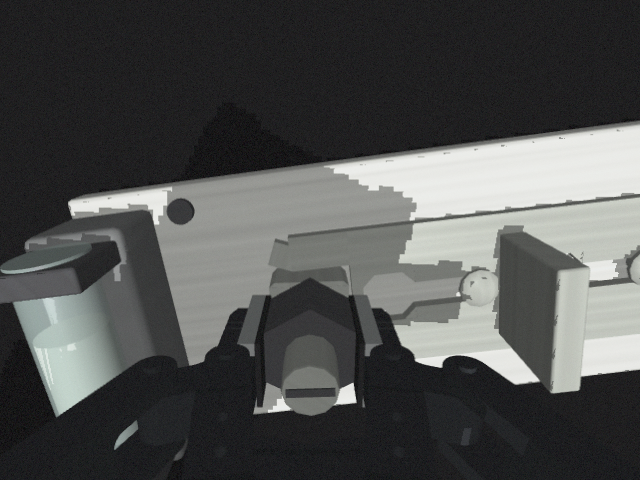

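>>> step_arm(
  linear=[
    [0,0,0],
    [0,0,0],
    [0,0,0],
    [0,0,0],
  ],
  yaw=[-0.04,-0.08,-0.08,-0.08],
  gripper=[-1,-1,-1,-1],
)

```text
clock: 16.93
eef_pos: [517.5, -210.6, 54.2]
tool_rot: [-3.138, -0.002, -1.446]
force: [4.8, -2.4, 5.0]
width: 29.4
```

```bash
python3 - <<'E'
from h import *
crop('w20')
b=cv2.imread('pics/cw20.png');cv2.imwrite('pics/cw20s.png',b[:,:560]);print(ctrl.read_state()['tau'])
E
```

```text
16.9833 [ 517.499 -210.582   54.251] [-3.138 -0.002 -1.446] [ 4.717 -2.727  5.282] [-0.376 -0.827  0.051] 28.90323910515957
[ -0.492 -50.266   0.617  -5.387  -0.104   1.556  -0.036]
```

View pics/cw20s.png

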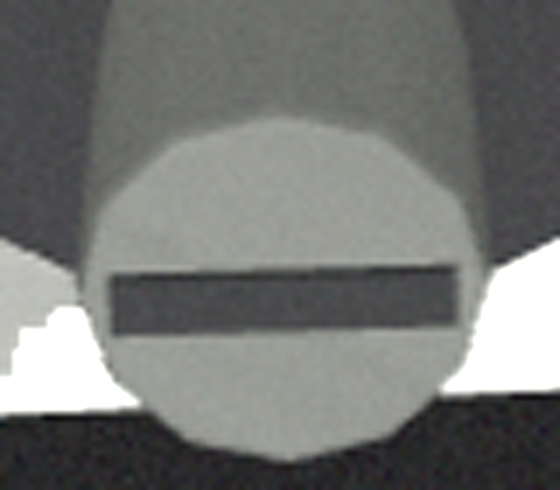

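>>> step_arm(
  linear=[
    [0,0,0],
    [0,0,0],
    [0,0,0],
    [0,0,-15],
    [0,0,-45],
    [0,0,-80],
    [0,0,-115],
    [0,0,-125],
  ],
  yaw=[0,0,0,0,0,0,0,0],
  gripper=[0.1,0.1,0.1,0.1,0.1,0.1,0.1,0.1],
)

```text
clock: 17.65
eef_pos: [517.0, -210.2, 182.5]
tool_rot: [-3.137, -0.002, -1.446]
force: [0.5, -0.8, -0.6]
width: 46.8
```

>>> step_arm(
  linear=[
    [30,0,0],
    [65,-4,0],
    [75,-8,0],
    [75,-8,0],
    [75,-8,0],
  ],
  yaw=[-0.055,-0.055,-0.055,-0.055,-0.055],
  gripper=[0.1,0.1,0.1,0.1,0.1],
)

```text
clock: 18.07
eef_pos: [531.8, -282.7, 177.2]
tool_rot: [3.139, 0.002, -1.392]
force: [0.1, 1.0, -0.4]
width: 47.3
```

```bash
python3 - <<'E'
from h import *
im=shot('wrist','w21.png');s=ctrl.read_state();p=s['eef_pos'];psi=s['tool_rot'][2]
print(p,s['tool_rot'],s['force'],s['width'])
T=np.array([[np.cos(psi),np.sin(psi)],[np.sin(psi),-np.cos(psi)]])
print((np.array([529.7,-290.2])-p[:2])@T)
E
```

```text
[ 531.971 -281.485  177.275] [ 3.139  0.003 -1.39 ] [-0.231  0.516  0.135] 47.000542686892636
[8.166 3.799]
```

View pics/w21.png

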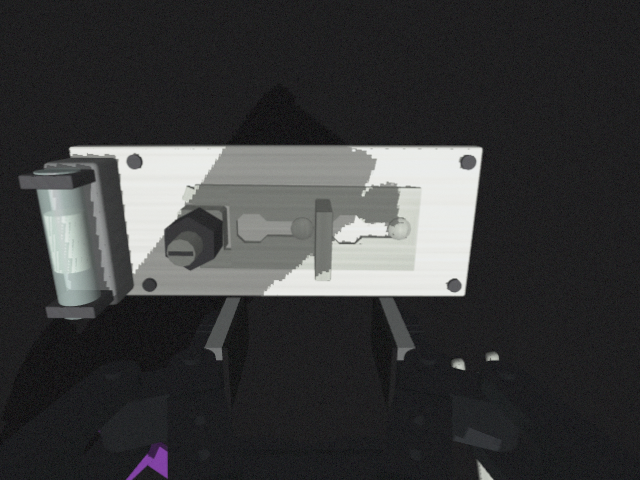

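```bash
python3 - <<'E'
from h import *
im=load('w21.npz');f=im['frame'][:,:,::-1]
a=cv2.resize(f[180:290,150:250],None,fx=5,fy=5,interpolation=cv2.INTER_CUBIC)
b=cv2.resize(f[180:290,290:340],None,fx=5,fy=5,interpolation=cv2.INTER_CUBIC)
cv2.imwrite('pics/b21.png',cv2.convertScaleAbs(np.hstack([a,b]),alpha=1.5))
E
```

```text
(no output)
```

View pics/b21.png

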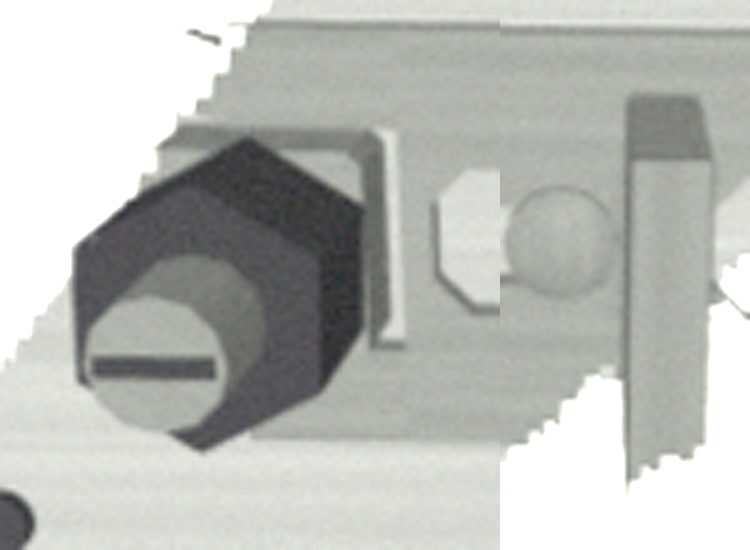

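```bash
python3 - <<'E'
from h import *
im=load('w21.npz');s=ctrl.read_state();p=s['eef_pos'];psi=s['tool_rot'][2]
T=np.array([[np.cos(psi),np.sin(psi)],[np.sin(psi),-np.cos(psi)]])
P=lambda uv,z:(at_z(im,uv,z)[:,:2]-p[:2])@T
g=P([(315.5,211.5),(332.2,211.5),(330.8,280),(315.5,280)],59);print(g,g.mean(0)-[2.1,0])
print('line',ang(im,(168,253.3),(193,253.7),74),'plate edge',ang(im,(190,185.5),(420,187.5),19),'base edge',ang(im,(75,147),(481,148.5),14))
hx=at_z(im,[(150+75/5,180+383/5),(150+202/5,180+451/5),(150+322/5,180+388/5),(150+320/5,180+248/5),(150+192/5,180+185/5),(150+75/5,180+247/5)],57)[:,:2]
c=hx.mean(0);a=np.arctan2(*(hx-c).T[::-1]);phi=np.angle(np.exp(6j*a).mean())/6
print(c,np.linalg.norm(hx-c,axis=1),'flats',phi+np.pi/6+np.pi/3*np.arange(-3,3))
E
```

```text
[[  5.19  -17.27 ]
 [ 15.048 -17.28 ]
 [ 14.905  26.418]
 [  5.391  26.432]] [8.034 4.575]
line 1.7361243608971297 plate edge 1.7432215451631987 base edge 1.7475301437454347
[ 515.718 -211.569] [18.029 17.42  17.185 18.009 16.818 16.777] flats [-2.474 -1.427 -0.379  0.668  1.715  2.762]
```

>>> step_arm(
  linear=[
    [8,4,20],
    [8,4,50],
    [8,4,80],
    [8,4,105],
    [8,4,117],
    [8,4,122],
    [8,4,122],
    [8,4,122],
  ],
  yaw=[0,0,0,0,0,0,0,0],
  gripper=[0.1,0.1,0.1,0.1,0.1,0.1,0.1,0.1],
)

```text
clock: 18.78
eef_pos: [531.2, -291.5, 57.3]
tool_rot: [-3.141, -0.001, -1.39]
force: [0.4, 0.2, 0.8]
width: 46.6
```

>>> step_arm(
  linear=[
    [0,0,0],
    [0,0,0],
    [0,0,0],
    [0,0,0],
    [0,0,0],
    [0,0,0],
  ],
  yaw=[0,0,0,0,0,0],
  gripper=[-1,-1,-1,-1,-1,-1],
)

```text
clock: 19.28
eef_pos: [531.3, -292.1, 57.7]
tool_rot: [-3.14, -0.001, -1.391]
force: [-0.7, 0.3, 6.6]
width: 9.1
```

```bash
python3 - <<'E'
from h import *
im=shot('wrist','w22.png');s=ctrl.read_state();print(s['eef_pos'],s['tool_rot'],s['force'],s['width'])
E
```

```text
[ 531.351 -292.047   57.65 ] [-3.14  -0.001 -1.391] [-0.17   0.968  6.662] 9.005191416722734
```

View pics/w22.png

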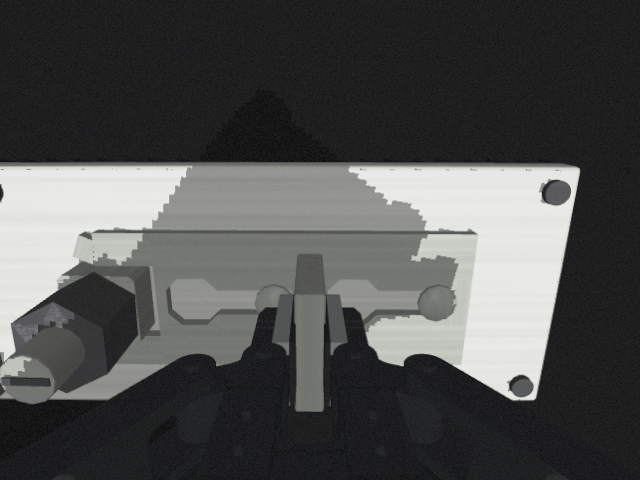

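>>> step_arm(
  linear=[
    [3,0,0],
    [8,0,0],
    [13,0,0],
    [18,0,0],
    [23,0,0],
    [28,0,0],
    [33,0,0],
    [33.5,0,0],
  ],
  yaw=[0,0,0,0,0,0,0,0],
  gripper=[-1,-1,-1,-1,-1,-1,-1,-1],
)

```text
clock: 20.0
eef_pos: [537.5, -322.7, 57.7]
tool_rot: [-3.14, 0.003, -1.39]
force: [-0.6, 6.3, 10.0]
width: 8.9
```

```bash
python3 - <<'E'
from h import *
im=shot('wrist','w23.png');s=ctrl.read_state();print(s['eef_pos'],s['tool_rot'],s['force'],s['width'])
f=im['frame'][:,:,::-1]
b=cv2.resize(f[220:380,60:490],None,fx=1.8,fy=1.8,interpolation=cv2.INTER_CUBIC);cv2.imwrite('pics/b23.png',cv2.convertScaleAbs(b,alpha=1.4))
E
```

```text
[ 537.486 -322.669   57.667] [-3.14   0.002 -1.39 ] [0.216 6.247 7.764] 8.77116542631617
```

View pics/b23.png

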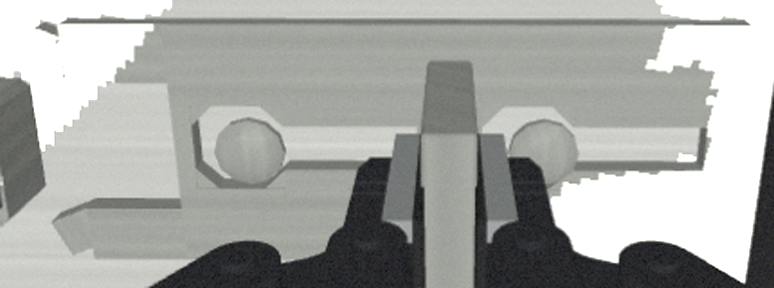

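>>> step_arm(
  linear=[
    [1,0.7,0],
    [2,1.3,0],
    [2,1.3,0],
    [2,1.3,0],
  ],
  yaw=[0,0,0,0],
  gripper=[-1,-1,-1,-1],
)

```text
clock: 20.38
eef_pos: [537.3, -324.2, 57.7]
tool_rot: [-3.139, 0.003, -1.389]
force: [0.4, 6.3, 8.1]
width: 8.7
```

```bash
python3 - <<'E'
from h import *
im=shot('wrist','w24.png');s=ctrl.read_state();print(s['eef_pos'],s['tool_rot'],s['force'],s['width'])
f=im['frame'][:,:,::-1]
b=cv2.resize(f[220:380,60:490],None,fx=1.8,fy=1.8,interpolation=cv2.INTER_CUBIC);cv2.imwrite('pics/b24.png',cv2.convertScaleAbs(b,alpha=1.4))
E
```

```text
[ 537.305 -324.191   57.69 ] [-3.139  0.002 -1.389] [0.393 5.672 7.785] 9.185061703536409
```

View pics/b24.png

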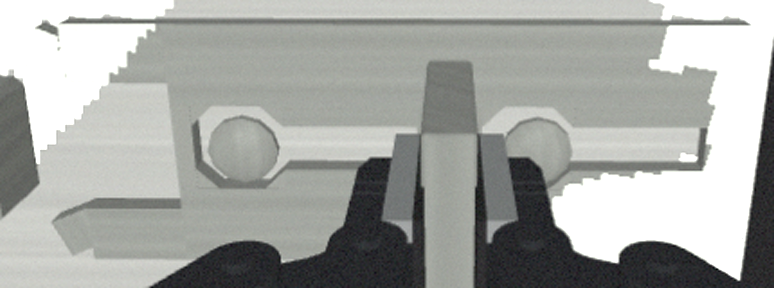

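>>> step_arm(
  linear=[
    [0,0.3,-3],
    [0,0.3,-7],
    [0,0.3,-11],
    [0,0.3,-16],
    [0,0.3,-22],
    [0,0.3,-28],
    [0,0.3,-28],
  ],
  yaw=[0,0,0,0,0,0,0],
  gripper=[-1,-1,-1,-1,-1,-1,-1],
)

```text
clock: 21.02
eef_pos: [535.6, -327.9, 85.9]
tool_rot: [-3.14, -0.002, -1.392]
force: [0.6, 0.4, -2.2]
width: 8.9
```

```bash
python3 - <<'E'
from h import *
im=shot('wrist','w25.png');s=ctrl.read_state();print(s['eef_pos'],s['tool_rot'],s['force'],s['torque'],s['width'])
E
```

```text
[ 535.495 -327.625   85.273] [-3.141 -0.001 -1.391] [ 0.11   0.364 -2.808] [-0.005 -0.004 -0.029] 8.995721864468212
```

View pics/w25.png

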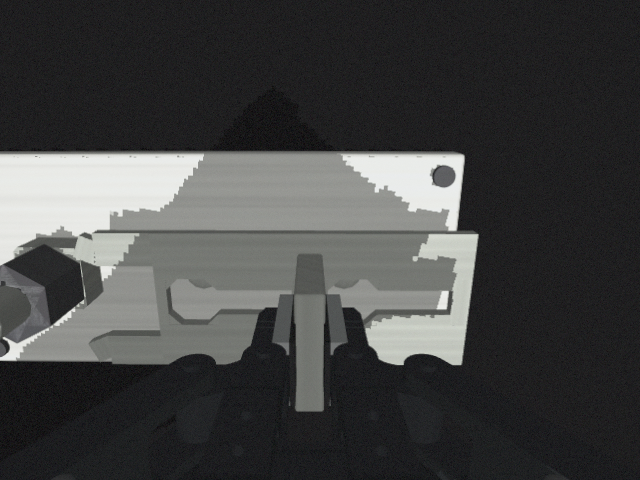

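>>> step_arm(
  linear=[
    [0,0,-20],
    [0,0,-55],
    [-5,-2,-90],
    [-30,-8,-110],
    [-68,-17,-110],
    [-107,-26,-110],
    [-146,-35,-110],
    [-185,-45,-110],
  ],
  yaw=[0,0,0,0,0,0,0,0],
  gripper=[-1,-1,-1,-1,-1,-1,-1,-1],
)

```text
clock: 21.73
eef_pos: [545.7, -135.4, 194.5]
tool_rot: [3.141, 0.0, -1.392]
force: [0.8, 0.4, -1.9]
width: 8.6
```

>>> step_arm(
  linear=[
    [-38,-9,0],
    [-76,-18,0],
    [-114,-27,0],
    [-152,-36,0],
    [-190,-45,0],
    [-228,-54,0],
    [-266,-63,0],
    [-300,-72,0],
  ],
  yaw=[0,0,0,0,0.1,0.2,0.3,0.41],
  gripper=[-1,-1,-1,-1,-1,-1,-1,-1],
)

```text
clock: 22.4
eef_pos: [562.9, 173.9, 194.2]
tool_rot: [3.141, 0.0, -1.805]
force: [1.1, -0.7, -2.2]
width: 8.9
```

>>> step_arm(
  linear=[
    [0,0,0],
    [0,0,0],
    [0,0,0],
  ],
  yaw=[0,0,0],
  gripper=[-1,-1,-1],
)

```text
clock: 22.65
eef_pos: [563.2, 170.6, 194.0]
tool_rot: [3.141, -0.002, -1.8]
force: [0.3, -0.5, -1.7]
width: 8.8
```

```bash
python3 - <<'E'
from h import *
im=shot('wrist','w26.png');s=ctrl.read_state();p=s['eef_pos'];psi=s['tool_rot'][2];print(p,s['tool_rot'],s['force'],s['width'])
T=np.array([[np.cos(psi),np.sin(psi)],[np.sin(psi),-np.cos(psi)]])
print((np.array([566,213.])-p[:2])@T)
E
```

```text
[563.478 169.409 194.126] [ 3.141 -0.002 -1.802] [ 0.171 -0.521 -2.108] 8.763390722325859
[-43.009   7.534]
```

View pics/w26.png

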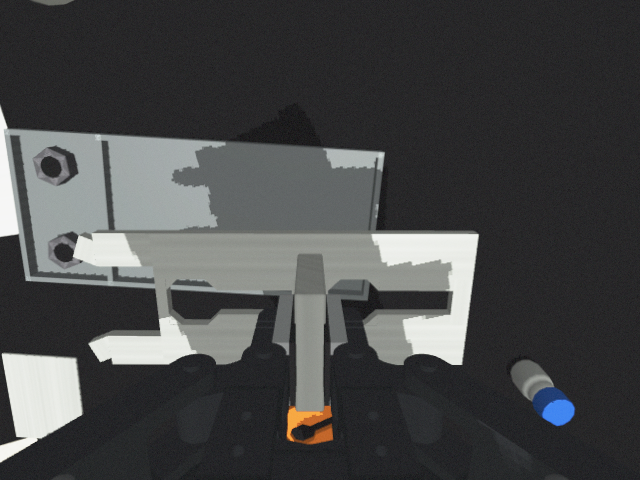

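>>> step_arm(
  linear=[
    [-20,4,0],
    [-43,7.5,10],
    [-43,7.5,40],
    [-43,7.5,75],
    [-43,7.5,105],
    [-43,7.5,125],
    [-43,7.5,130],
    [-43,7.5,130],
  ],
  yaw=[0,0,0,0,0,0,0,0],
  gripper=[-1,-1,-1,-1,-1,-1,-1,-1],
)

```text
clock: 23.37
eef_pos: [565.6, 212.3, 63.0]
tool_rot: [3.139, -0.003, -1.804]
force: [-0.5, 0.1, -1.9]
width: 9.3
```

```bash
python3 - <<'E'
from h import *
im=shot('wrist','w27.png');s=ctrl.read_state();p=s['eef_pos'];psi=s['tool_rot'][2];print(p,s['tool_rot'],s['force'],s['width'])
E
```

```text
[566.73  213.038  64.522] [-3.142 -0.001 -1.803] [ 1.151 -0.454 -1.855] 8.743968945537974
```

View pics/w27.png

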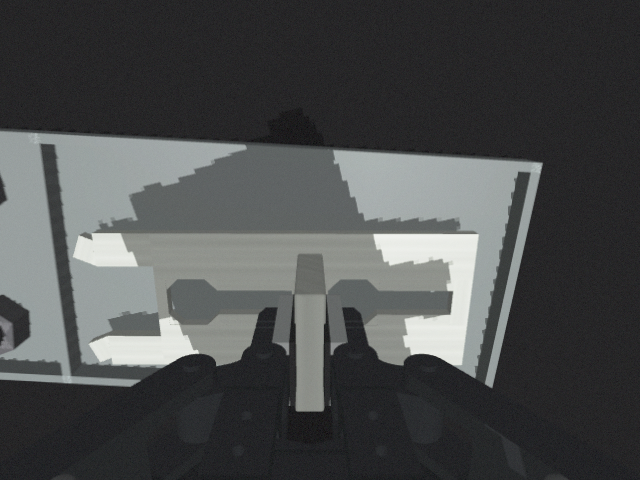

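>>> step_arm(
  linear=[
    [0,0,5],
    [0,0,10],
    [0,0,14],
    [0,0,16],
    [0,0,17],
    [0,0,17.5],
    [0,0,17.5],
  ],
  yaw=[0,0,0,0,0,0,0],
  gripper=[-1,-1,-1,-1,-1,-1,-1],
)

```text
clock: 24.0
eef_pos: [566.1, 214.8, 47.7]
tool_rot: [3.142, 0.0, -1.801]
force: [-2.4, -0.5, 4.3]
width: 8.5
```

Contact with the floor (force changed from −2 to +4 N at the expected height). Release and lift.

>>> step_arm(
  linear=[
    [0,0,0],
    [0,0,0],
    [0,0,0],
    [0,0,0],
    [0,0,-15],
    [0,0,-50],
    [0,0,-90],
    [0,0,-130],
  ],
  yaw=[0,0,0,0,0,0,0,0],
  gripper=[0,0,0,0,0,0,0,0],
)

```text
clock: 24.67
eef_pos: [565.6, 214.4, 177.6]
tool_rot: [3.14, -0.001, -1.801]
force: [1.0, 0.7, 0.2]
width: 42.7
```

>>> step_arm(
  linear=[
    [0,0,-40],
    [0,0,-60],
    [0,0,-60],
    [0,0,-60],
  ],
  yaw=[0,0,0,0],
  gripper=[0,0,0,0],
)

```text
clock: 25.0
eef_pos: [566.8, 215.0, 238.2]
tool_rot: [-3.139, 0.002, -1.801]
force: [-0.1, -0.1, 0.1]
width: 42.4
```

```bash
python3 - <<'E'
from h import *
im=shot('wrist','w28.png');s=ctrl.read_state();print(s['eef_pos'],s['force'],s['width'])
t=shot('top','t28.png');s=shot('scene','s28.png')
f=t['frame'][:,:,::-1]
a=cv2.resize(f[165:265,130:280],(600,400),interpolation=cv2.INTER_CUBIC);b=cv2.resize(f[200:285,370:525],(600,329),interpolation=cv2.INTER_CUBIC)
E
```

```text
[565.745 214.674 236.546] [-0.048  0.459 -0.212] 42.793524654199224
```

View pics/w28.png

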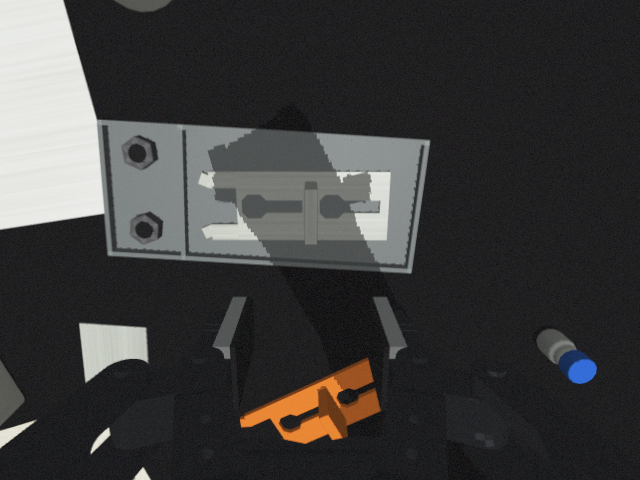

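View pics/s28.png

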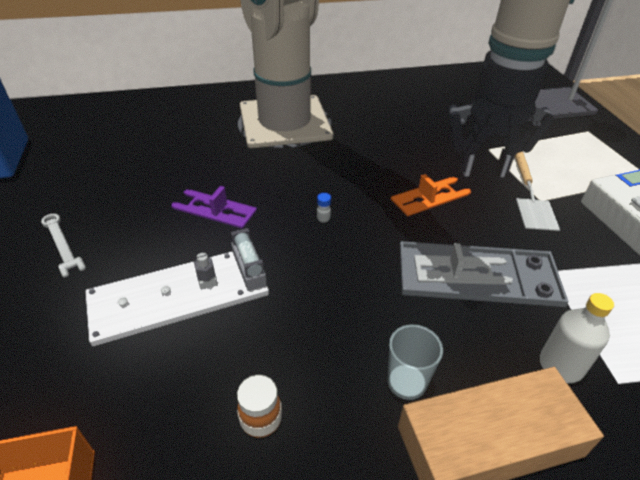

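View pics/t28.png

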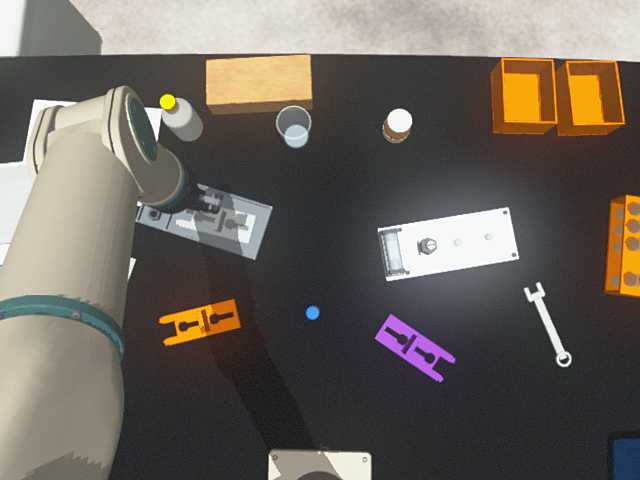

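```bash
python3 - <<'E'
from h import *
f=cv2.imread('pics/t28.png')
cv2.imwrite('pics/t28b.png',cv2.convertScaleAbs(cv2.resize(f[230:262,405:455],None,fx=14,fy=14,interpolation=cv2.INTER_CUBIC),alpha=1.3))
E
```

```text
(no output)
```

View pics/t28b.png

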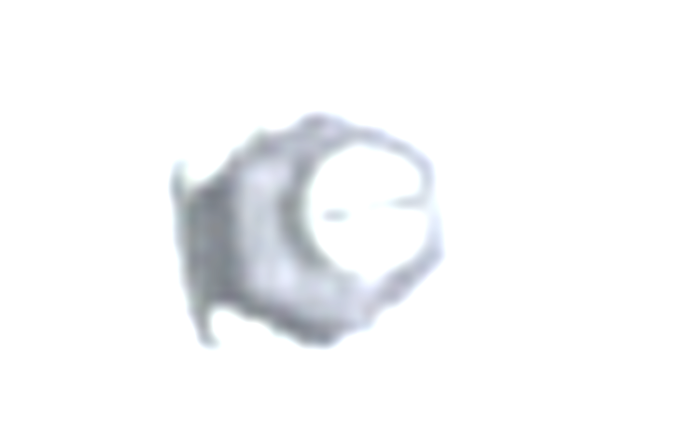

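```bash
python3 - <<'E'
from h import *
print(ctrl.finish_job())
E
```

```text
the job is handed in; nothing more can be done
None
```

The job is done and handed in at about 25 s of the allowed 72 s; `finish_job` gave no verdict. I set the plate over the screw heads and slid it to its stop. I then turned the locknut clockwise until it was tight, slid the plate back, lifted it off and laid it in its tray bay.

**Last checks**
- **Locknut:** the wrist torque rose to about 1.4 N m at the stop. The nut's flats then put the joint at about 1.59, taking its flats to face along the unit's y at zero. That agrees with my estimated start value plus the turn I made.
- **Spindle:** while tightening it turned to about 0.25 rad by my measurement. That is past the 0.22 band and more than the stated play in the jaw should allow, but below the 0.35 limit.
- **Spindle after correction:** I turned nut and spindle back together with the plate still home, to about 0.02–0.04 rad. The last close look was before the plate was slid off. Afterwards only a coarse top view confirmed the line still along the unit.
- **Plate:** the last picture shows it lying inside the bay rims. Contact came at the height expected for the bay floor, and the gripper is clear.
- **Vial, jar and beaker:** they look unmoved in the last scene and top pictures.

**Disagreements:** the wrist and top cameras differed by about 2 mm. I corrected for this using the grasped plate and by checking the screw heads against the keyholes.

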